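# Load the inspection booth through the top half of its split door and light it

## Robot

A 6-joint arm with a two-finger parallel gripper is mounted at the origin on the work surface. World frame = base frame: x ahead of the robot, y to its left, z up, the work surface at z = 0. Lengths are in m, angles in rad, forces in N, time in s.
With the tool pointing down it reaches from about 0.35 to 0.775 m from the base axis. Payload 7.3 kg.
Tool frame: the origin (TCP) lies at the centre of the arm's flange, where the gripper is bolted on; the fingertips stand 178 mm ahead of it and the grasp point (between the pads) lies 159 mm ahead of it; z points along the fingers, y is the direction in which the jaws open and shut (so a half turn about z gives the same grasp; the last joint's range is limited). The gripper opens to 92 mm and grips with 3 to 60 N. Pads are 19 mm wide; open, the fingers measure 130 mm over their backs; the gripper's body (75 mm by 190 mm) begins 47 mm behind the grasp point.
Start: joints at [-1.315, 0.342, 1.524, -0, 1.275, -0.146], TCP at [0.205, -0.483, 0.405] pointing down, gripper open.
Joint ranges: [-2.53, 2.53], [-0.77, 2.02], [0.04, 2.7], [-1, 4.14], [0.28, 2.66], [-3.11, 3.11]. Speed limits (rad/s): [2.57, 2.57, 3.14, 3.14, 3.14, 3.14].

## Interface

Orientations are given as [roll, pitch, yaw] about the fixed x, y, z axes, in that order (R = Rz(yaw) Ry(pitch) Rx(roll)).
In Python, from workcell import r gives the robot as it stands.
- The arm moves only by the tool apply_moves, never from a script. Its argument "rows" is a list of rows, each a list of 5 numbers: the gripper command: -1 is shut, 1 is fully open, values between are in proportion, then the shift along the tool's x, y, z in mm, then the turn about the tool's z in degrees. A call has 1 to 12 rows; each row shifts and turns the commanded pose from where the row before left it, along the tool's axes as they then stand; what a row does not reach is not made up. A row lasts 1/10 s, in which the tool goes at most 50 mm and 8.59 degrees, less where a joint would pass 70% of its speed; a pose out of reach is approached as far as the arm can. A call with a gripper value outside its range is refused whole. The fingers move at their own pace and stop on an object; "newtons" is the grip in N (left out, the last holds). Time passes only in rows, so rows that do not move let the fingers close. It gives the time, the measured TCP pose, the force and the opening at its end, in the units of the state.
- r.observe(): the state, without advancing time (a new reading comes with each control period).
- r.capture(name): name is "side" or "top"; returns the picture (400x640x3 uint8, blue, green, red); there is no depth.
- r.camera_params(name): a dict with "mtx" (3x3 intrinsics, pixels), "k1" (the pictures are not rectified: a ray, as slopes to the right and down, at radius r is drawn at 1 + k1 r^2 times it, then the intrinsics apply), "camera_from_world" (4x4, takes a point from world to camera coordinates). Camera axes: x right, y down, z forward; pixel columns grow to the right and rows downward; lengths in m; the calibration is good to about 2 mm. A picture is of the moment at which its call begins. camera_params takes no time and is no camera call.
- r.job_done(): hands the job in, once; it reports no verdict.
The state is a dict: "t": time; "joints": joint angles; "joint_vel": joint speeds; "effort": joint torques, N m; "position": TCP position; "eef_rot": TCP orientation; "ft_force": force on the tool from outside, world axes, zero at the start; "moment": the same for the moment, N m; "width": opening from 0.0 (shut) to 1.0 (fully open).
Only numpy, scipy, OpenCV 4.12 (cv2) and the standard library are available. Lean on these libraries where they do the work, as an engineer would, in place of code of your own. Each camera call takes 0.05 s, during which the arm holds its last target. There are 200 camera calls.

## Task

Swing open the top half of the inspection booth's split door, wide, while the bottom half stays shut and bolted, and set every aluminium block from the bench down on the white viewing shelf inside, none on top of another, keeping the top half open till all are in. Then shut the top half fully, and only after that pull the red lamp knob well up to switch the lamp on, hold it a moment and let it go back to rest. The dimmer lever must end in line with the yellow pointer, and neither the pointer nor the spray can, file and gauge case may be disturbed.

Things in the scene. Friction and masses are not known exactly. Their poses are not given: they have to be found in the camera images.
- booth: fixed booth, 324 mm wide, 235 mm high; origin on the bench under the middle of its door plane, +x into the booth (away from the robot), +y to the hinge side, z up. Inside faces of the door halves at x = 0, outside faces at x = -12 mm. Front posts 12 mm square (x -12 to 0) at y = +-156 mm and the rear posts are 225 mm high; sides closed up to z = 140 mm, rear lip up to 115 mm
- shelf_mid (a point): middle of the part of the white viewing shelf that is open to the sky: 50 mm behind the door plane, 80 mm above the bench; axes as the booth's. The shelf spans x -50 to +88 mm and y -150 to +150 mm from here
- roof_edge (a point): middle of the front edge of the booth's narrow lamp roof, 101 mm behind the door plane; the roof fills z 213 to 235 mm above the bench from here to the booth's rear, over its whole width
- top_half (a joint): the blue top half of the split door with a window, 296 mm wide, z 112 to 222 mm of the booth; angle in rad, 0 shut (it may start a little ajar), grows as it swings out to the robot's side about the vertical hinge on the booth's +y side, stop at 1.9. Light (0.5 kg, about 0.1 N m of friction) and stays where it is left; it has no latch
- top_half_grip (a point): grip point on the top half's handle, an upright round steel bar 12 mm thick, 44 mm off the door's face (50 mm from its middle plane), 245 mm from the hinge axis, 65 mm tall, its top 6 mm below the door's top edge, a level stub to the door at each end; the point lies on the bar 30 mm below the door's top edge (192 mm up); axes turn with the door and are the booth's when it is shut
- top_half_hinge (a point): point on the top half's hinge axis (vertical), 192 mm above the bench
- bottom_half (a joint): the bottom half of the split door, z 6 to 108 mm of the booth, held by its bolt; angle in rad, 0 shut; it must stay shut
- bolt (a joint): the brass bolt with a red ball on the front of the bottom half, sticking out up to 40 mm in front of the door plane, about 66 mm above the bench and 104 mm to the -y side of the booth's middle; m, 0 bolted, grows as it is drawn; it must stay bolted
- lamp_box: grey fixed box 100 x 100 x 55 mm with the lamp knob on top; origin at the middle of its underside
- lamp_knob (a joint): the red lamp knob's lift in m, 0 at rest, stop at 0.020; a spring pulls it back down (3 N at rest, 9 N at the stop); lifting it by 0.013 or more for 0.3 s switches the lamp on
- lamp_knob_grip (a point): middle of the red lamp knob: an upright cylinder 40 mm across and 26 mm high on a 16 mm stem on top of the lamp box; the point is on its axis, at mid height, 86 mm above the bench at rest; pulls straight up
- dimmer_box: grey fixed box 110 x 90 x 35 mm with the dimmer lever on top; origin at the middle of its underside; the lever and the pointer both turn about the box's own y axis line 50 mm above the bench
- dimmer (a joint): angle of the dimmer lever in rad: 0 leaning 0.7 rad from upright to the box's -x, 0.7 upright, 1.4 (stop) leaning 0.7 rad to +x; friction 0.12 N m, stays where it is left
- dimmer_ball (a point): centre of the dimmer lever's black ball, 28 mm in diameter, 90 mm from the pivot line, in the middle of the box's width; axes turn with the lever and are the box's at joint value 0
- pointer (a joint): angle of the yellow pointer, measured exactly like the dimmer's: the lever points along the pointer when the two values are equal. It is stiff, and is not to be moved
- pointer_tip (a point): tip of the yellow pointer, a bar 10 x 6 x 45 mm that turns about the same pivot line, 30 mm to the box's +y side of the lever, tip 45 mm from the pivot line; axes turn with it like those of the lever
- block1: a machined aluminium block, 70 (own x) x 30 (own y) x 45 (own z) mm, about 0.25 kg, with a 26 mm wide, 17 mm deep slot across its top (+z) face that leaves a 22 mm hump at each end; origin at the middle of the 70 x 30 x 45 mm outline. Starts on the bench standing on its 70 x 30 mm face, slot up. May be absent
- block2: a machined aluminium block, 70 (own x) x 30 (own y) x 45 (own z) mm, about 0.25 kg, with a 26 mm wide, 17 mm deep slot across its top (+z) face that leaves a 22 mm hump at each end; origin at the middle of the 70 x 30 x 45 mm outline. Starts on the bench standing on its 70 x 30 mm face, slot up. May be absent
- block3: a machined aluminium block, 70 (own x) x 30 (own y) x 45 (own z) mm, about 0.25 kg, with a 26 mm wide, 17 mm deep slot across its top (+z) face that leaves a 22 mm hump at each end; origin at the middle of the 70 x 30 x 45 mm outline. Starts on the bench standing on its 70 x 30 mm face, slot up. May be absent
- block4: a machined aluminium block, 70 (own x) x 30 (own y) x 45 (own z) mm, about 0.25 kg, with a 26 mm wide, 17 mm deep slot across its top (+z) face that leaves a 22 mm hump at each end; origin at the middle of the 70 x 30 x 45 mm outline. Starts on the bench standing on its 70 x 30 mm face, slot up. May be absent
- spray_can: white and red spray can, 64 mm across, 190 mm high, upright, origin at its underside; bystander
- file: file 220 mm long lying on the bench along its x, round wooden handle 26 mm thick; origin underneath the joint of handle (100 mm, to -x) and blade; bystander
- gauge_case: dark wooden gauge case 120 x 80 x 35 mm, origin at its underside; bystander
There are look-alikes about, which are no part of the job. Leave any orange or purple look-alike of the lamp_box alone.

How it is judged:
On the way, in this order (a step that is already met when the one before it is completed fails the run):
1. the top half of the door is open by more than 1.1 rad (value of joint top_half above 1.1 rad), for 0.2 s.
2. every block lies on the viewing shelf, let go, with the top half still open (more than 0.8 rad) (x of block1 in the frame of booth between 0.015 and 0.138 m and y of block1 in the frame of booth between -0.15 and 0.15 m and z of block1 in the frame of booth between 0.088 and 0.122 m and x of block2 in the frame of booth between 0.015 and 0.138 m and y of block2 in the frame of booth between -0.15 and 0.15 m and z of block2 in the frame of booth between 0.088 and 0.122 m and x of block3 in the frame of booth between 0.015 and 0.138 m and y of block3 in the frame of booth between -0.15 and 0.15 m and z of block3 in the frame of booth between 0.088 and 0.122 m and x of block4 in the frame of booth between 0.015 and 0.138 m and y of block4 in the frame of booth between -0.15 and 0.15 m and z of block4 in the frame of booth between 0.088 and 0.122 m and contact force between the fingers and block1 below 0.3 N and contact force between the fingers and block2 below 0.3 N and contact force between the fingers and block3 below 0.3 N and contact force between the fingers and block4 below 0.3 N and value of joint top_half above 0.8 rad), for 0.2 s.
3. the top half is shut (under 0.06 rad) (value of joint top_half below 0.06 rad), for 0.2 s.
4. the lamp knob is lifted by more than 13 mm for 0.3 s with the top half shut (value of joint lamp_knob above 0.013 m and value of joint top_half below 0.06 rad), for 0.3 s.
At the end, for the whole second after the job is handed in: every block is at rest on the white viewing shelf (its middle within the shelf, 8 to 42 mm above it, so not stacked), the top half is shut (under 0.06 rad), the lamp knob is back at rest (under 3 mm) and the dimmer lever is within 0.09 rad (5 degrees) of the yellow pointer (x of block1 in the frame of booth between 0.015 and 0.138 m and y of block1 in the frame of booth between -0.15 and 0.15 m and z of block1 in the frame of booth between 0.088 and 0.122 m and x of block2 in the frame of booth between 0.015 and 0.138 m and y of block2 in the frame of booth between -0.15 and 0.15 m and z of block2 in the frame of booth between 0.088 and 0.122 m and x of block3 in the frame of booth between 0.015 and 0.138 m and y of block3 in the frame of booth between -0.15 and 0.15 m and z of block3 in the frame of booth between 0.088 and 0.122 m and x of block4 in the frame of booth between 0.015 and 0.138 m and y of block4 in the frame of booth between -0.15 and 0.15 m and z of block4 in the frame of booth between 0.088 and 0.122 m and linear speed of each of block1, block2, block3, block4 below 0.02 m/s and value of joint top_half below 0.06 rad and value of joint lamp_knob below 0.003 m and angle between the x axis of dimmer_ball and the x axis of pointer_tip, either way round below 0.09 rad and velocity of joint dimmer below 0.05 rad/s); the robot touches nothing.
It fails at once if the bottom half is opened or its bolt drawn (0.04 rad, 8 mm) (value of joint bottom_half above 0.04 rad or value of joint bolt above 0.008 m).
It fails at once if the yellow pointer is shifted by more than 4 mm (distance of pointer_tip from where it was at the start of the episode above 0.004 m).
It fails at once if the spray can, the file or the gauge case is moved by more than 30 mm (distance of any of spray_can, file, gauge_case from where it was at the start of the episode above 0.03 m).
Of block1, block2, block3, block4 only 2 to 3 are there at a start; the rules pass over those that are not, and their reading is None.
At some moment in a run one of block1, block2, block3, block4 may be knocked a few centimetres aside while the robot is not near it.
Once in a run the grip may slacken for a moment while it holds something.
It also fails if it takes over 210 s, if anything falls off the work surface, if the arm or the gripper's body presses on something with over 40 N, if the wrist force passes 120 N, or if a joint passes its speed limit or range.

## Working session

There is one attempt and no reset: what is moved stays moved. The work goes in short steps, Python scripts to look and compute and a tool call to move; the robot and the scene stay as the last step left them, time stands still between calls to the robot, and variables do not carry over. Pictures are saved under pics/ and viewed, about 12 in all and at most 16, crops included, and the job is handed in when it is done.

Besides the shell and the picture viewer there is one more tool, called as name(argument=value, ...), one argument or row to a line, values as JSON. apply_moves: Moves the arm, as the interface text tells. Its arguments: {"type":"object","properties":{"rows":{"type":"array"},"newtons":{"type":"number"}},"required":["rows"]}

```bash
mkdir -p pics; python3 - <<'E'
from workcell import r
import cv2
print(r.observe())
for n in("side","top"):
    cv2.imwrite(f"pics/{n}0.png",r.capture(n)); p=r.camera_params(n); print(n,p)
E
```

```text
{'t': 0.0, 'joints': array([-1.31501578e+00,  3.42716260e-01,  1.52501859e+00, -2.80526347e-05,
        1.27540018e+00, -1.46006876e-01]), 'joint_vel': array([-6.32662461e-04,  5.03819929e-04, -9.48658853e-04,  5.93115531e-04,
        9.78516174e-04,  2.01096884e-05]), 'effort': array([-1.55068297e-03, -4.31246459e+01, -2.44213986e+01,  7.15618883e-02,
        5.60708146e-02, -1.35777091e-04]), 'position': array([ 0.20528707, -0.48305033,  0.40404756]), 'eef_rot': array([-3.14006278e+00, -1.97858743e-04,  4.01795461e-01]), 'ft_force': array([ 0.210066  , -0.5861969 ,  0.16211416]), 'moment': array([-0.03044805,  0.02661577, -0.04310386]), 'width': 1.0028653260865001}
side {'mtx': array([[371.30539228,   0.        , 322.66032754],
       [  0.        , 371.30539228, 199.12414775],
       [  0.        ,   0.        ,   1.        ]]), 'k1': -0.083747975191964, 'camera_from_world': array([[-0.95088662, -0.3091454 ,  0.01561281,  0.53012803],
       [-0.23711936,  0.69506762, -0.67871601,  0.26512109],
       [ 0.19896997, -0.64908407, -0.73423486,  1.07374232],
       [ 0.        ,  0.        ,  0.        ,  1.        ]])}
top {'mtx': array([[487.57796406,   0.        , 320.62276139],
       [  0.        , 487.57796406, 202.36129826],
       [  0.        ,   0.        ,   1.        ]]), 'k1': 0.02182893267069991, 'camera_from_world': array([[-0.01659091, -0.99977628, -0.01312012, -0.01619995],
       [-0.99217788,  0.01808571, -0.12351501,  0.56579329],
       [ 0.12372467,  0.01096826, -0.99225597,  1.83924206],
       [ 0.        ,  0.        ,  0.        ,  1.        ]])}
```

View pics/side0.png

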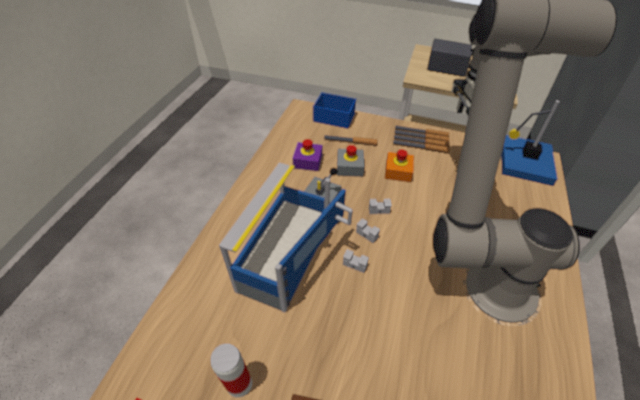

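View pics/top0.png

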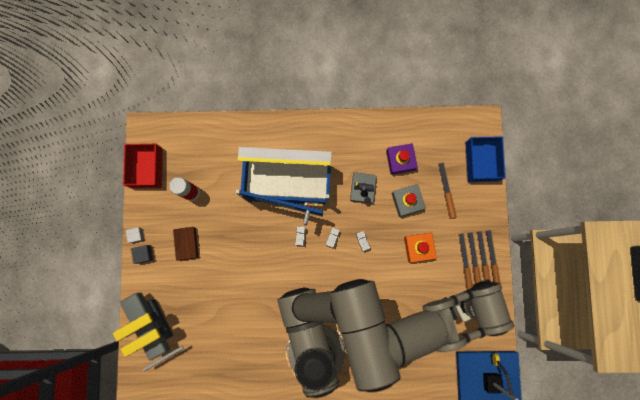

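Top view: booth (240-330, 148-212), door ajar. There are three blocks at (300,236), (333,238) and (363,241), and the dimmer is at (363,187). Lamp box candidates are purple (402,158), grey (409,200) and orange (421,248); the grey one is mine. I'll check with close crops.

```bash
cat > h.py <<'E'
from workcell import r
import cv2, numpy as np
def cam(n):
    p=r.camera_params(n); return p['mtx'],p['k1'],np.array(p['camera_from_world'])
def ray(n,u,v):
    K,k,T=cam(n)
    d=np.array([(u-K[0,2])/K[0,0],(v-K[1,2])/K[1,1]])
    s=d.copy()
    for _ in range(20): s=d/(1+k*(s@s))
    R=T[:3,:3]; c=-R.T@T[:3,3]
    return c,R.T@np.array([s[0],s[1],1.])
def onz(n,u,v,z):
    c,d=ray(n,u,v); return c+d*(z-c[2])/d[2]
def proj(n,P):
    K,k,T=cam(n); q=T[:3,:3]@np.asarray(P,float)+T[:3,3]; s=q[:2]/q[2]
    return K[:2,:2]@(s*(1+k*(s@s)))+K[:2,2]
def tri(u1,v1,u2,v2):
    a,d=ray('top',u1,v1);b,e=ray('side',u2,v2)
    s=np.linalg.lstsq(np.stack([d,-e],1),b-a,rcond=None)[0]
    p,q=a+d*s[0],b+e*s[1]; return (p+q)/2,np.linalg.norm(p-q)
def crop(img,x0,y0,x1,y1,f,name):
    c=cv2.resize(img[y0:y1,x0:x1],None,fx=f,fy=f,interpolation=cv2.INTER_CUBIC)
    for x in range((x0+9)//10*10,x1,10):
        cv2.line(c,((x-x0)*f,0),((x-x0)*f,6 if x%50 else 14),(0,0,255),1)
        if x%50==0: cv2.putText(c,str(x),((x-x0)*f,25),0,.4,(0,0,255),1)
    for y in range((y0+9)//10*10,y1,10):
        cv2.line(c,(0,(y-y0)*f),(6 if y%50 else 14,(y-y0)*f),(0,0,255),1)
        if y%50==0: cv2.putText(c,str(y),(15,(y-y0)*f+4),0,.4,(0,0,255),1)
    cv2.imwrite(name,c)
E
python3 - <<'E'
from h import *
crop(cv2.imread('pics/top0.png'),230,140,430,265,4,'pics/topc.png')
crop(cv2.imread('pics/side0.png'),220,135,420,285,4,'pics/sidec.png')
E
```

```text
(no output)
```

View pics/topc.png

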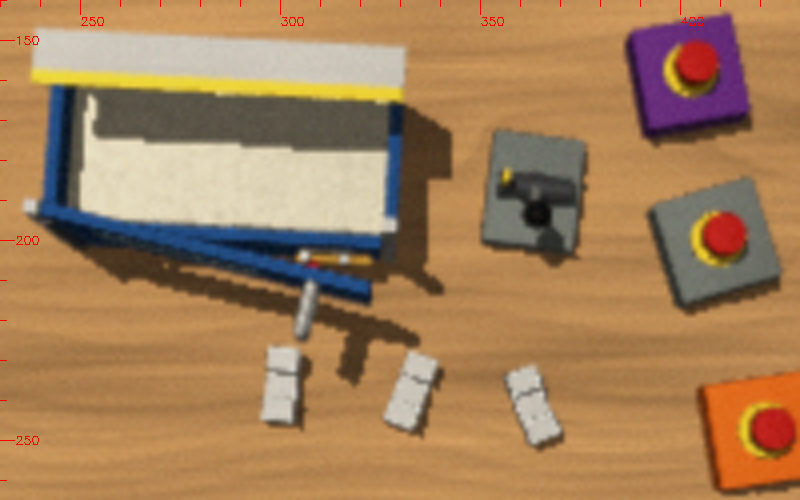

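View pics/sidec.png

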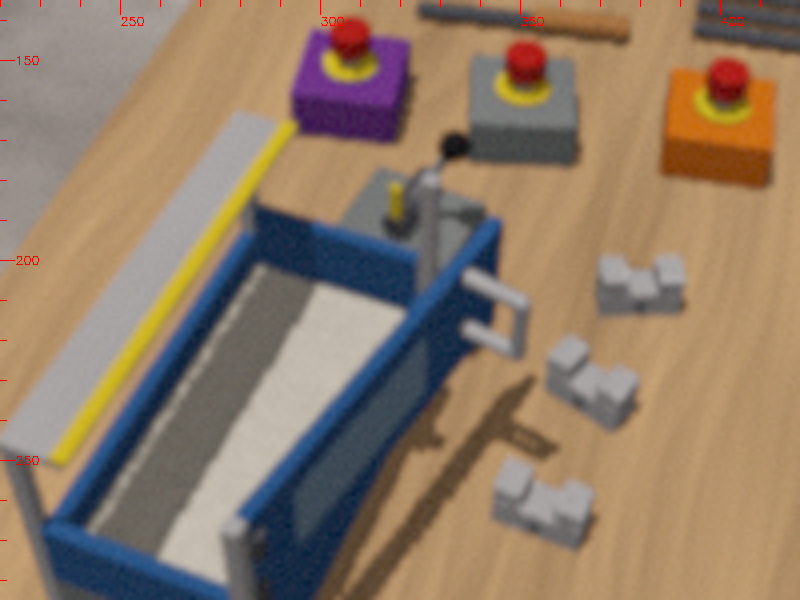

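```bash
python3 - <<'E'
from h import *
np.set_printoptions(precision=4,suppress=True)
print('cam',ray('top',0,0)[0],ray('side',0,0)[0])
pl=onz('top',237.3,191.6,.225);pr=onz('top',327.2,196.5,.225)
print('posts',pl,pr,np.linalg.norm(pl-pr))
a=onz('top',238,160.5,.235);b=onz('top',331,165,.235);print('roof',a,b,np.linalg.norm(a-b),np.degrees(np.arctan2(*(a-b)[[1,0]])))
print('post yaw',np.degrees(np.arctan2(*(pl-pr)[[1,0]])))
print('post side', onz('side',279,266,.225), onz('side',327,179,.225))
print('door tip top edge',onz('top',322,213.5,.222),onz('top',322,210.5,.222))
print('handle top', onz('top',305,223.5,.216), tri(305,223,351,211))
img=cv2.imread('pics/top0.png'); hsv=cv2.cvtColor(img,cv2.COLOR_BGR2HSV)
m=((hsv[...,1]<60)&(hsv[...,2]>110)).astype(np.uint8)
m[:225]=0;m[256:]=0;m[:,:285]=0;m[:,380:]=0
for c in cv2.findContours(cv2.resize(m,None,fx=4,fy=4,interpolation=cv2.INTER_NEAREST),cv2.RETR_EXTERNAL,cv2.CHAIN_APPROX_NONE)[0]:
    if cv2.contourArea(c)<300: continue
    q=cv2.boxPoints(cv2.minAreaRect(c))/4-.4
    w=np.array([onz('top',*p,.04) for p in q])
    e=[w[1]-w[0],w[2]-w[1]]; L=max(e,key=np.linalg.norm)
    print('block',w.mean(0)[:2],[np.linalg.norm(x).round(4) for x in e],'yaw',np.degrees(np.arctan2(L[1],L[0])).round(1))
print('ball',tri(364.3-0+0,193,333.7,171.2)) 
print('ball',tri(364.3,193.2,333.7,171.2), 'ptr',tri(356.5,184,318.5,181))
for s,g in(('dim',[(353.5,172.5),(376,175.5),(373.5,203.5),(350.5,201)]),):
    w=np.array([onz('top',*p,.035) for p in g]);print(s,w[:,:2],w.mean(0))
w=np.array([onz('top',*p,.055) for p in [(392.5,192),(418,184.5),(424,210),(400.5,217)]]);print('lamp',w[:,:2],w.mean(0))
print('knob',onz('top',411,198.5,.099),tri(411,198.5,351.5,146.5),onz('side',351.5,146.5,.099))
E
```

```text
cam [ 0.3335 -0.0466  1.8947] [0.3533 0.6766 0.96  ]
posts [0.5846 0.26   0.225 ] [ 0.5617 -0.0512  0.225 ] 0.3120751340656534
roof [0.6922 0.2562 0.235 ] [ 0.6702 -0.0663  0.235 ] 0.32330323485794826 86.0930843828398
post yaw 85.80026415233694
post side [0.583  0.2598 0.225 ] [ 0.5649 -0.0512  0.225 ]
door tip top edge [ 0.5033 -0.0322  0.222 ] [ 0.5137 -0.0324  0.222 ]
handle top [0.4703 0.0271 0.216 ] (array([0.4723, 0.0274, 0.2068]), np.float64(0.0009532110102189496))
block [ 0.4154 -0.1832] [np.float64(0.0361), np.float64(0.0728)] yaw -163.1
block [ 0.4301 -0.0678] [np.float64(0.0733), np.float64(0.0349)] yaw -19.5
block [0.4375 0.0545] [np.float64(0.0334), np.float64(0.0712)] yaw 179.3
ball (array([ 0.5838, -0.1873,  0.1301]), np.float64(0.002569578865618515))
ball (array([ 0.5834, -0.1872,  0.1302]), np.float64(0.0018482601287163089)) ptr (array([ 0.6253, -0.1617,  0.0951]), np.float64(0.0015857208397398789))
dim [[ 0.6795 -0.1552]
 [ 0.6661 -0.2417]
 [ 0.5573 -0.2288]
 [ 0.5686 -0.1409]] [ 0.6179 -0.1916  0.035 ]
lamp [[ 0.5977 -0.3003]
 [ 0.6247 -0.398 ]
 [ 0.5267 -0.4166]
 [ 0.5017 -0.3271]] [ 0.5627 -0.3605  0.055 ]
knob [ 0.5657 -0.3617  0.099 ] (array([ 0.5657, -0.3606,  0.1046]), np.float64(0.001435260143175754)) [ 0.5679 -0.3674  0.099 ]
```

Measurements agree across both views: booth yaw is -4°, the door is ajar by 0.19 rad, and the bar sits where the geometry predicts. Next is a planner that prints rows for me.

```bash
cat >> h.py <<'E'
def plan(way,step=40,turn=8,g=1):
    """way: list of (x,y,z of grasp point, yaw deg); prints rows in tool axes"""
    o=r.observe(); p=o['position']-[0,0,.159]; y=np.degrees(o['eef_rot'][2]); rows=[]
    for wp in way:
        q=np.array(wp[:3]); dy=wp[3]-y
        n=int(np.ceil(max(np.linalg.norm(q-p)*1000/step,abs(dy)/turn,1)))
        for i in range(n):
            k=n-i; d=(q-p)/k*1000; t=np.radians(y)
            m=np.round([d[0]*np.cos(t)+d[1]*np.sin(t), d[0]*np.sin(t)-d[1]*np.cos(t), -d[2]]); a=round((wp[3]-y)/k,1)
            if k==1: m=np.round([d[0]*np.cos(t)+d[1]*np.sin(t), d[0]*np.sin(t)-d[1]*np.cos(t), -d[2]],1)
            p=p+np.array([m[0]*np.cos(t)+m[1]*np.sin(t), m[0]*np.sin(t)-m[1]*np.cos(t), -m[2]])/1000; y+=a
            rows.append([g]+[float(x) for x in m]+[a])
        rows.append('|')
    print(str(rows).replace(' ',''),len(rows)-len(way))
def st():
    o=r.observe(); print('t',round(o['t'],2),'grasp',np.round(o['position']-[0,0,.159],4),'yaw',np.degrees(o['eef_rot'][2]).round(2),'w',round(o['width']*92,1),'F',o['ft_force'].round(1),'q6',o['joints'][5].round(2))
O=np.array([.579,.104]); bx=np.array([np.cos(np.radians(-4)),np.sin(np.radians(-4))]); by=np.array([-bx[1],bx[0]])
def B(x,y): return O+x*bx+y*by
E
python3 -c "
from h import *
plan([(.4726,.028,.25,165.2),(.4726,.028,.192,165.2)])"
```

```text
[[1,25.0,-20.0,-0.0,np.float64(7.9)],[1,27.0,-17.0,-0.0,np.float64(7.9)],[1,29.0,-13.0,-0.0,np.float64(7.9)],[1,31.0,-9.0,-0.0,np.float64(7.9)],[1,32.0,-4.0,-0.0,np.float64(7.9)],[1,32.0,0.0,-0.0,np.float64(7.9)],[1,32.0,5.0,-0.0,np.float64(7.9)],[1,31.0,9.0,-0.0,np.float64(7.9)],[1,29.0,13.0,-0.0,np.float64(7.9)],[1,27.0,17.0,-1.0,np.float64(7.9)],[1,25.0,20.0,-0.0,np.float64(7.9)],[1,22.0,24.0,-1.0,np.float64(7.9)],[1,18.0,26.0,-0.0,np.float64(7.9)],[1,14.0,29.0,-1.0,np.float64(7.9)],[1,10.0,30.0,-0.0,np.float64(7.9)],[1,6.0,31.0,-1.0,np.float64(7.9)],[1,2.0,32.0,-0.0,np.float64(7.9)],[1,-2.4,32.4,-0.9,np.float64(7.9)],'|',[1,-0.0,0.0,29.0,np.float64(-0.0)],[1,-0.0,0.0,29.0,np.float64(-0.0)],'|'] 20
```

```bash
sed -i 's/rows.append(\[g\]+\[float(x) for x in m\]+\[a\])/rows.append([g]+[round(float(x),1)+0. for x in m]+[-float(a)])/' h.py
python3 -c "
from h import *
plan([(.4726,.028,.25,165.2),(.4726,.028,.192,165.2)])"
```

```text
[[1,25.0,-20.0,0.0,-7.9],[1,27.0,-17.0,0.0,-7.9],[1,29.0,-13.0,0.0,-7.9],[1,31.0,-9.0,0.0,-7.9],[1,32.0,-4.0,0.0,-7.9],[1,32.0,0.0,0.0,-7.9],[1,32.0,5.0,0.0,-7.9],[1,31.0,9.0,0.0,-7.9],[1,29.0,13.0,0.0,-7.9],[1,27.0,17.0,-1.0,-7.9],[1,25.0,20.0,0.0,-7.9],[1,22.0,24.0,-1.0,-7.9],[1,18.0,26.0,0.0,-7.9],[1,14.0,29.0,-1.0,-7.9],[1,10.0,30.0,0.0,-7.9],[1,6.0,31.0,-1.0,-7.9],[1,2.0,32.0,0.0,-7.9],[1,-2.4,32.4,-0.9,-7.9],'|',[1,0.0,0.0,29.0,0.0],[1,0.0,0.0,29.0,0.0],'|'] 20
```

apply_moves(
  rows=[
    [1, 25, -20, 0, -7.9],
    [1, 27, -17, 0, -7.9],
    [1, 29, -13, 0, -7.9],
    [1, 31, -9, 0, -7.9],
    [1, 32, -4, 0, -7.9],
    [1, 32, 0, 0, -7.9],
    [1, 32, 5, 0, -7.9],
    [1, 31, 9, 0, -7.9],
    [1, 29, 13, 0, -7.9],
    [1, 27, 17, -1, -7.9],
    [1, 25, 20, 0, -7.9],
    [1, 22, 24, -1, -7.9],
  ],
)

```text
t: 1.3
position: [0.3842, -0.1407, 0.4065]
eef_rot: [-3.141, -0.0, 2.062]
ft_force: [0.5, 0.4, -0.1]
width: 0.996
```

apply_moves(
  rows=[
    [1, 18, 26, 0, -7.9],
    [1, 14, 29, -1, -7.9],
    [1, 10, 30, 0, -7.9],
    [1, 6, 31, -1, -7.9],
    [1, 2, 32, 0, -7.9],
    [1, -2, 32, -1, -7.9],
    [1, 0, 0, 0, 0],
    [1, 0, 0, 0, 0],
    [1, 0, 0, 0, 0],
  ],
)

```text
t: 2.2
position: [0.4717, 0.027, 0.4094]
eef_rot: [-3.141, -0.001, 2.882]
ft_force: [0.1, -0.9, 0.3]
width: 0.999
```

```bash
python3 -c "
from h import *
st();plan([(.4726,.028,.25,165.2),(.4726,.028,.192,165.2)])
crop(r.capture('side'),280,120,440,240,5,'pics/s1.png')"
```

```text
t 2.2 grasp [0.4717 0.027  0.2504] yaw 165.11 w 91.9 F [ 0.1 -0.9  0.3] q6 -1.42
[[1,-0.6,1.2,0.4,-0.1],'|',[1,0.0,0.0,29.0,0.0],[1,0.0,0.0,29.0,0.0],'|'] 3
```

View pics/s1.png

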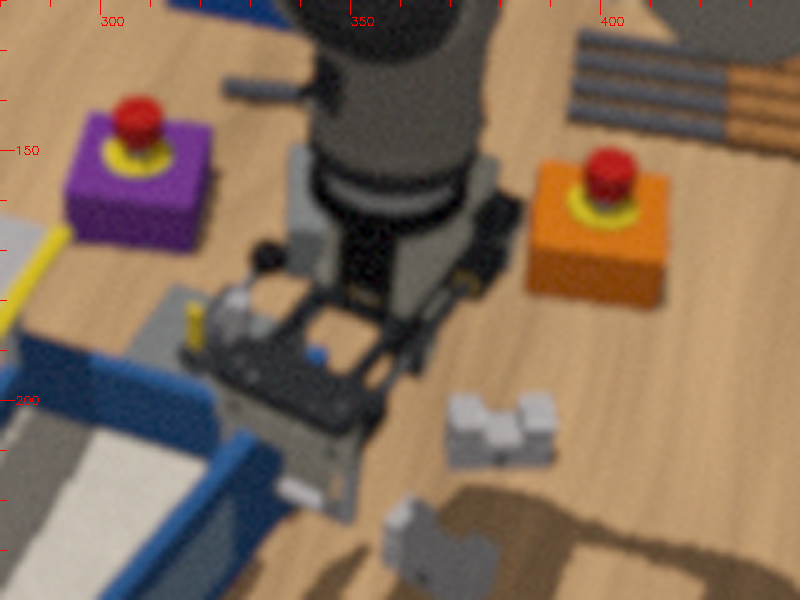

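The gripper is above the handle, with the stub visible at (337,219) behind the near finger. Descending and gripping.

apply_moves(
  rows=[
    [1, 0, 1, 20, 0],
    [1, 0, 0, 20, 0],
    [1, 0, 0, 18, 0],
    [1, 0, 0, 0, 0],
    [-1, 0, 0, 0, 0],
    [-1, 0, 0, 0, 0],
    [-1, 0, 0, 0, 0],
    [-1, 0, 0, 0, 0],
    [-1, 0, 0, 0, 0],
    [-1, 0, 0, 0, 0],
  ],
  newtons=20,
)

```text
t: 3.25
position: [0.4723, 0.0287, 0.3519]
eef_rot: [-3.142, 0.0, 2.884]
ft_force: [-0.3, 0.5, 0.6]
width: 0.527
```

apply_moves(
  rows=[
    [-1, 0, 0, 0, 0],
    [-1, 0, 0, 0, 0],
    [-1, 0, 0, 0, 0],
    [-1, 0, 0, 0, 0],
    [-1, 0, 0, 0, 0],
    [-1, 0, 0, 0, 0],
  ],
)

```text
t: 3.85
position: [0.4724, 0.0288, 0.3517]
eef_rot: [3.141, 0.0, 2.884]
ft_force: [1.7, 2.6, -0.9]
width: 0.122
```

Gripped at 11–12 mm, which matches the bar. Now the swing, as a constant tool-frame chord.

apply_moves(
  rows=[
    [-1, 8, 2, 0, 2],
    [-1, 13, 3, 0, 3],
    [-1, 21.2, 5.3, 0, 5],
    [-1, 21.2, 5.3, 0, 5],
    [-1, 21.2, 5.3, 0, 5],
    [-1, 21.2, 5.3, 0, 5],
    [-1, 21.2, 5.3, 0, 5],
    [-1, 21.2, 5.3, 0, 5],
    [-1, 0, 0, 0, 0],
  ],
)

```text
t: 4.75
position: [0.3638, 0.1347, 0.3517]
eef_rot: [3.138, 0.001, 2.272]
ft_force: [6.6, 4.1, -7.0]
width: 0.129
```

apply_moves(
  rows=[
    [-1, 21.2, 5.3, 0, 5],
    [-1, 21.2, 5.3, 0, 5],
    [-1, 21.2, 5.3, 0, 5],
    [-1, 21.2, 5.3, 0, 5],
    [-1, 21.2, 5.3, 0, 5],
    [-1, 21.2, 5.3, 0, 5],
    [-1, 21.2, 5.3, 0, 5],
    [-1, 21.2, 5.3, 0, 5],
    [-1, 8.5, 2, 0, 2],
    [-1, 0, 0, 0, 0],
    [-1, 0, 0, 0, 0],
  ],
)

```text
t: 5.85
position: [0.3414, 0.311, 0.3517]
eef_rot: [3.138, 0.0, 1.54]
ft_force: [8.2, -1.3, -4.0]
width: 0.124
```

apply_moves(
  rows=[
    [-0.3, 0, 0, 0, 0],
    [0, 0, 0, 0, 0],
    [0, 0, 0, 0, 0],
    [0, 0, 0, 0, 0],
    [0, 0, 0, 0, 0],
    [0, 0, 0, -20, 0],
    [0, 0, 0, -40, 0],
    [0, 0, 0, -30, 0],
    [0, 0, 0, 0, 0],
  ],
)

```text
t: 6.75
position: [0.3405, 0.3112, 0.4457]
eef_rot: [3.135, -0.005, 1.54]
ft_force: [-0.0, 0.0, 0.3]
width: 0.498
```

```bash
python3 -c "
from h import *
st();plan([(.4375,.0545,.25,-0.7),(.4375,.0545,.10,-.7),(.4375,.0545,.024,-.7)],g=0.2)
im=r.capture('top');cv2.imwrite('pics/t2.png',im);cv2.imwrite('pics/t2c.png',cv2.resize(im[130:330,230:430],None,fx=3,fy=3,interpolation=2))"
```

```text
t 6.75 grasp [0.3405 0.3112 0.2867] yaw 88.23 w 45.8 F [-0.   0.   0.3] q6 0.61
[[0.2,-21.0,9.0,3.0,7.4],[0.2,-20.0,11.0,3.0,7.4],[0.2,-18.0,14.0,3.0,7.4],[0.2,-16.0,16.0,3.0,7.4],[0.2,-14.0,18.0,3.0,7.4],[0.2,-12.0,20.0,3.0,7.4],[0.2,-9.0,21.0,3.0,7.4],[0.2,-6.0,22.0,3.0,7.4],[0.2,-3.0,23.0,3.0,7.4],[0.2,-1.0,23.0,3.0,7.4],[0.2,3.0,23.0,3.0,7.5],[0.2,5.0,21.6,3.7,7.4],'|',[0.2,0.0,0.0,38.0,0.0],[0.2,0.0,0.0,37.0,0.0],[0.2,0.0,0.0,38.0,0.0],[0.2,0.0,0.0,37.0,0.0],'|',[0.2,0.0,0.0,38.0,0.0],[0.2,0.0,0.0,38.0,0.0],'|'] 18
```

View pics/t2c.png

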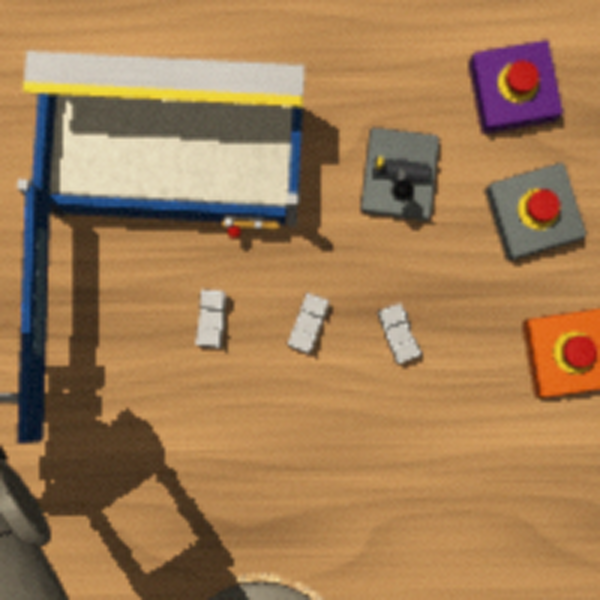

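Door is open about 90° (edge from (232,190) to (240,276)) and the blocks haven't moved. Going to block A.

apply_moves(
  rows=[
    [0.2, -21, 9, 3, 7.4],
    [0.2, -20, 11, 3, 7.4],
    [0.2, -18, 14, 3, 7.4],
    [0.2, -16, 16, 3, 7.4],
    [0.2, -14, 18, 3, 7.4],
    [0.2, -12, 20, 3, 7.4],
    [0.2, -9, 21, 3, 7.4],
    [0.2, -6, 22, 3, 7.4],
    [0.2, -3, 23, 3, 7.4],
    [0.2, -1, 23, 3, 7.4],
    [0.2, 3, 23, 3, 7.5],
    [0.2, 5, 22, 4, 7.4],
  ],
)

```text
t: 8.0
position: [0.437, 0.0528, 0.4033]
eef_rot: [-3.142, 0.002, -0.017]
ft_force: [-0.9, 0.2, 0.5]
width: 0.597
```

apply_moves(
  rows=[
    [0.2, 0, 0, 38, 0],
    [0.2, 0, 0, 38, 0],
    [0.2, 0, 0, 38, 0],
    [0.2, 0, 0, 36, 0],
    [0.2, 0, 0, 26, 0],
    [0.2, 0, 0, 10, 0],
    [0.2, 0, 0, 0, 0],
    [0.2, 0, 0, 0, 0],
  ],
)

```text
t: 8.8
position: [0.4374, 0.0537, 0.2192]
eef_rot: [3.141, -0.001, -0.012]
ft_force: [0.5, -0.9, -0.8]
width: 0.599
```

```bash
python3 -c "
from h import *
st();plan([(.4375,.0545,.024,-.7)],g=0.2)
m=r.capture('side');crop(m,320,180,400,280,6,'pics/s3.png')"
```

```text
t 8.8 grasp [0.4374 0.0537 0.0602] yaw -0.68 w 55.1 F [ 0.5 -0.9 -0.8] q6 1.53
[[0.2,0.1,-0.8,36.2,0.0],'|'] 1
```

View pics/s3.png

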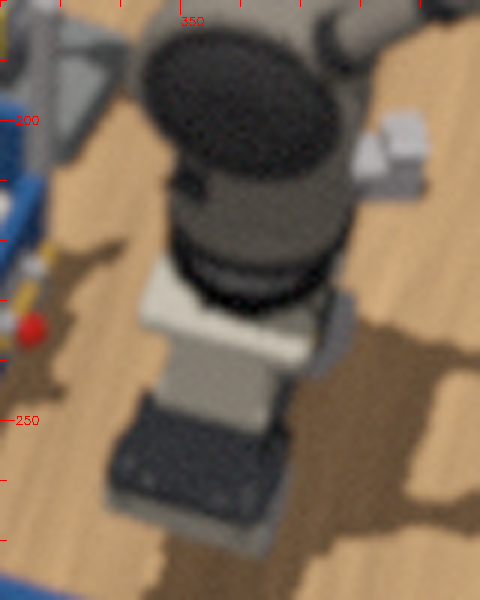

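The near finger is in line over the block, so I'll go down and grip.

apply_moves(
  rows=[
    [0.2, 0, -0.8, 20, 0],
    [0.2, 0, 0, 16, 0],
    [0.2, 0, 0, 0, 0],
    [-1, 0, 0, 0, 0],
    [-1, 0, 0, 0, 0],
    [-1, 0, 0, 0, 0],
    [-1, 0, 0, 0, 0],
    [-1, 0, 0, 0, 0],
    [-1, 0, 0, 0, 0],
    [-1, 0, 0, 0, 0],
  ],
  newtons=40,
)

```text
t: 9.85
position: [0.4374, 0.0545, 0.1835]
eef_rot: [3.142, -0.002, -0.012]
ft_force: [-1.0, 1.0, 7.2]
width: 0.328
```

```bash
python3 -c "
from h import *
st();x,y=B(.05,.065);a=(.4375,.0545);plan([(*a,.20,-.7),(x,y,.20,-4),(x,y,.105,-4)],g=-1,step=30)"
```

```text
t 9.85 grasp [0.4374 0.0545 0.0245] yaw -0.68 w 30.2 F [-1.   1.   7.2] q6 1.53
[[-1,0.0,0.0,-29.0,0.0],[-1,0.0,0.0,-29.0,0.0],[-1,0.0,0.0,-29.0,0.0],[-1,0.0,0.0,-30.0,0.0],[-1,0.0,0.0,-29.0,0.0],[-1,0.1,0.0,-29.5,0.0],'|',[-1,24.0,-14.0,0.0,0.4],[-1,24.0,-14.0,0.0,0.4],[-1,24.0,-15.0,0.0,0.4],[-1,24.0,-15.0,0.0,0.4],[-1,24.0,-15.0,0.0,0.4],[-1,24.0,-15.0,0.0,0.4],[-1,24.0,-15.0,0.0,0.5],[-1,23.7,-14.9,0.0,0.4],'|',[-1,0.0,0.0,24.0,0.0],[-1,0.0,0.0,24.0,0.0],[-1,0.0,0.0,23.0,0.0],[-1,0.0,0.0,24.0,0.0],'|'] 18
```

apply_moves(
  rows=[
    [-1, 0, 0, -29, 0],
    [-1, 0, 0, -29, 0],
    [-1, 0, 0, -29, 0],
    [-1, 0, 0, -30, 0],
    [-1, 0, 0, -29, 0],
    [-1, 0, 0, -30, 0],
    [-1, 24, -14, 0, 0.4],
    [-1, 24, -14, 0, 0.4],
    [-1, 24, -15, 0, 0.4],
    [-1, 24, -15, 0, 0.4],
    [-1, 24, -15, 0, 0.4],
    [-1, 24, -15, 0, 0.4],
  ],
)

```text
t: 11.05
position: [0.5842, 0.1389, 0.358]
eef_rot: [3.141, 0.002, -0.054]
ft_force: [-0.3, -0.6, -2.3]
width: 0.326
```

apply_moves(
  rows=[
    [-1, 24, -15, 0, 0.5],
    [-1, 24, -15, 0, 0.4],
    [-1, 0, 0, 0, 0],
    [-1, 0, 0, 24, 0],
    [-1, 0, 0, 24, 0],
    [-1, 0, 0, 24, 0],
    [-1, 0, 0, 12, 0],
    [-1, 0, 0, 8, 0],
    [-1, 0, 0, 0, 0],
  ],
)

```text
t: 11.95
position: [0.633, 0.1652, 0.266]
eef_rot: [3.141, 0.002, -0.07]
ft_force: [0.9, 0.4, -3.5]
width: 0.327
```

```bash
python3 -c "
from h import *
st();print(B(.05,.065))"
```

```text
t 11.95 grasp [0.633  0.1652 0.107 ] yaw -3.98 w 30.1 F [ 0.9  0.4 -3.5] q6 1.78
[0.63341237 0.16535384]
```

apply_moves(
  rows=[
    [-1, 0, 0, 2, 0],
    [-1, 0, 0, 0, 0],
    [0, 0, 0, 0, 0],
    [0.1, 0, 0, 0, 0],
    [0.1, 0, 0, 0, 0],
    [0.1, 0, 0, 0, 0],
    [0.1, 0, 0, -15, 0],
    [0.1, 0, 0, -25, 0],
    [0.1, 0, 0, -30, 0],
    [0.1, 0, 0, -30, 0],
    [0.1, 0, 0, 0, 0],
  ],
)

```text
t: 13.05
position: [0.634, 0.1656, 0.3701]
eef_rot: [-3.14, -0.009, -0.069]
ft_force: [0.4, -0.3, 0.5]
width: 0.547
```

```bash
cat >> h.py <<'E'
def blocks(n='top',z=.04):
    im=r.capture(n); cv2.imwrite(f"pics/{n}_{r.observe()['t']:.1f}.png",im); hsv=cv2.cvtColor(im,cv2.COLOR_BGR2HSV)
    m=((hsv[...,1]<60)&(hsv[...,2]>110)).astype(np.uint8); m[:218]=0;m[256:]=0;m[:,:265]=0;m[:,395:]=0
    for c in cv2.findContours(cv2.resize(m,None,fx=4,fy=4,interpolation=cv2.INTER_NEAREST),cv2.RETR_EXTERNAL,cv2.CHAIN_APPROX_NONE)[0]:
        if cv2.contourArea(c)<300: continue
        w=np.array([onz('top',*p,z) for p in cv2.boxPoints(cv2.minAreaRect(c))/4-.4]); e=[w[1]-w[0],w[2]-w[1]]; L=max(e,key=np.linalg.norm)
        print('block',w.mean(0)[:2],[np.linalg.norm(x).round(4) for x in e],'yaw',(np.degrees(np.arctan2(L[1],L[0]))+90)%180-90)
E
python3 -c "
from h import *
st();blocks();plan([(.4301,-.0678,.20,-19.5),(.4301,-.0678,.024,-19.5)],g=.2)"
```

```text
t 13.05 grasp [0.634  0.1656 0.2111] yaw -3.97 w 50.4 F [ 0.4 -0.3  0.5] q6 1.78
block [ 0.41018259 -0.21431074] [np.float64(0.0345), np.float64(0.0711)] yaw 24.96518031660932
block [ 0.4306578  -0.06796807] [np.float64(0.0721), np.float64(0.0349)] yaw -19.501907445081088
[[0.2,-23.0,31.0,1.0,1.9],[0.2,-22.0,32.0,1.0,1.9],[0.2,-21.0,32.0,1.0,2.0],[0.2,-20.0,33.0,1.0,1.9],[0.2,-19.0,34.0,1.0,2.0],[0.2,-18.0,34.0,1.0,1.9],[0.2,-17.0,35.0,1.0,2.0],[0.2,-16.0,35.5,1.4,1.9],'|',[0.2,0.0,0.0,35.0,0.0],[0.2,0.0,0.0,35.0,0.0],[0.2,0.0,0.0,35.0,0.0],[0.2,0.0,0.0,35.0,0.0],[0.2,0.0,0.0,36.0,0.0],'|'] 13
```

Block C was knocked aside, now at (0.410,-0.214) with yaw 25°. Fetching B.

apply_moves(
  rows=[
    [0.2, -23, 31, 1, 1.9],
    [0.2, -22, 32, 1, 1.9],
    [0.2, -21, 32, 1, 2],
    [0.2, -20, 33, 1, 1.9],
    [0.2, -19, 34, 1, 2],
    [0.2, -18, 34, 1, 1.9],
    [0.2, -17, 35, 1, 2],
    [0.2, -16, 35.5, 1.5, 1.9],
    [0.2, 0, 0, 35, 0],
    [0.2, 0, 0, 35, 0],
    [0.2, 0, 0, 35, 0],
    [0.2, 0, 0, 25, 0],
  ],
)

```text
t: 14.3
position: [0.4286, -0.0677, 0.2237]
eef_rot: [3.142, 0.003, -0.34]
ft_force: [-0.2, -0.8, 0.6]
width: 0.598
```

```bash
python3 -c "
from h import *
st();plan([(.4304,-.0679,.024,-19.5)],g=.2)"
```

```text
t 14.3 grasp [ 0.4286 -0.0677  0.0647] yaw -19.51 w 55.0 F [-0.2 -0.8  0.6] q6 1.58
[[0.2,1.0,0.0,20.0,-0.0],[0.2,0.8,-0.4,20.7,-0.0],'|'] 2
```

apply_moves(
  rows=[
    [0.2, 1, 0, 20, 0],
    [0.2, 1, -0.5, 16, 0],
    [0.2, 0, 0, 3, 0],
    [0.2, 0, 0, 0, 0],
    [-1, 0, 0, 0, 0],
    [-1, 0, 0, 0, 0],
    [-1, 0, 0, 0, 0],
    [-1, 0, 0, 0, 0],
    [-1, 0, 0, 0, 0],
    [-1, 0, 0, 0, 0],
    [-1, 0, 0, 0, 0],
  ],
  newtons=40,
)

```text
t: 15.4
position: [0.4321, -0.0682, 0.1878]
eef_rot: [3.141, -0.001, -0.34]
ft_force: [-0.5, -0.2, 6.3]
width: 0.325
```

```bash
python3 -c "
from h import *
st();x,y=B(.05,-.005);a=(.4304,-.068);plan([(*a,.20,-19.5),(x,y,.20,-4),(x,y,.108,-4)],g=-1,step=30)"
```

```text
t 15.4 grasp [ 0.4321 -0.0682  0.0288] yaw -19.47 w 29.9 F [-0.5 -0.2  6.3] q6 1.58
[[-1,0.0,0.0,-29.0,0.0],[-1,0.0,0.0,-28.0,0.0],[-1,0.0,0.0,-29.0,0.0],[-1,-1.0,0.0,-28.0,0.0],[-1,0.0,0.0,-29.0,0.0],[-1,-0.6,0.4,-28.2,0.0],'|',[-1,15.0,-24.0,0.0,-1.7],[-1,15.0,-24.0,0.0,-1.7],[-1,16.0,-24.0,0.0,-1.7],[-1,17.0,-23.0,0.0,-1.7],[-1,18.0,-23.0,0.0,-1.7],[-1,18.0,-22.0,0.0,-1.7],[-1,19.0,-21.0,0.0,-1.8],[-1,19.0,-21.0,0.0,-1.7],[-1,20.1,-20.4,0.0,-1.8],'|',[-1,0.0,0.0,23.0,0.0],[-1,0.0,0.0,23.0,0.0],[-1,0.0,0.0,23.0,0.0],[-1,0.0,0.0,23.0,0.0],'|'] 19
```

apply_moves(
  rows=[
    [-1, 0, 0, -29, 0],
    [-1, 0, 0, -28, 0],
    [-1, 0, 0, -29, 0],
    [-1, -1, 0, -28, 0],
    [-1, 0, 0, -29, 0],
    [-1, -0.5, 0.5, -30, 0],
    [-1, 15, -24, 0, -1.7],
    [-1, 15, -24, 0, -1.7],
    [-1, 16, -24, 0, -1.7],
    [-1, 17, -23, 0, -1.7],
    [-1, 18, -23, 0, -1.7],
    [-1, 18, -22, 0, -1.7],
  ],
)

```text
t: 16.6
position: [0.5633, 0.0422, 0.3594]
eef_rot: [3.141, 0.002, -0.161]
ft_force: [0.2, -0.9, -2.4]
width: 0.324
```

apply_moves(
  rows=[
    [-1, 19, -21, 0, -1.8],
    [-1, 19, -21, 0, -1.7],
    [-1, 20, -20.5, 0, -1.8],
    [-1, 0, 0, 0, 0],
    [-1, 0, 0, 24, 0],
    [-1, 0, 0, 24, 0],
    [-1, 0, 0, 24, 0],
    [-1, 0, 0, 10, 0],
    [-1, 0, 0, 0, 0],
    [-1, 0, 0, 0, 0],
  ],
)

```text
t: 17.6
position: [0.6285, 0.0954, 0.279]
eef_rot: [3.142, -0.001, -0.07]
ft_force: [-0.1, 0.4, -2.4]
width: 0.323
```

```bash
python3 -c "
from h import *
st();print(B(.05,-.005))"
```

```text
t 17.6 grasp [0.6285 0.0954 0.12  ] yaw -4.0 w 29.7 F [-0.1  0.4 -2.4] q6 1.67
[0.62852942 0.09552436]
```

Lower 10 to 0.110, then release.

apply_moves(
  rows=[
    [-1, 0, 0, 6, 0],
    [-1, 0, 0, 4.5, 0],
    [-1, 0, 0, 0, 0],
    [0, 0, 0, 0, 0],
    [0, 0, 0, 0, 0],
    [0, 0, 0, 0, 0],
    [0, 0, 0, -15, 0],
    [0, 0, 0, -25, 0],
    [0, 0, 0, -30, 0],
    [0, 0, 0, -30, 0],
    [0, 0, 0, 0, 0],
  ],
)

```text
t: 18.7
position: [0.6291, 0.0957, 0.373]
eef_rot: [-3.141, -0.009, -0.069]
ft_force: [-0.4, 0.1, -0.3]
width: 0.5
```

```bash
python3 -c "
from h import *
st();blocks();plan([(.4104,-.2143,.21,25),(.4104,-.2143,.064,25)],g=.2)"
```

```text
t 18.7 grasp [0.6291 0.0957 0.214 ] yaw -3.97 w 46.0 F [-0.4  0.1 -0.3] q6 1.67
block [ 0.41018259 -0.21431074] [np.float64(0.0345), np.float64(0.0711)] yaw 24.96518031660932
block [0.41556832 0.1518969 ] [np.float64(0.1063), np.float64(0.0611)] yaw -12.751123799922055
[[0.2,-20.0,32.0,0.0,-2.9],[0.2,-21.0,31.0,0.0,-2.9],[0.2,-23.0,30.0,0.0,-2.9],[0.2,-24.0,29.0,0.0,-2.9],[0.2,-26.0,28.0,0.0,-2.9],[0.2,-27.0,27.0,0.0,-2.9],[0.2,-28.0,25.0,0.0,-2.9],[0.2,-30.0,24.0,0.0,-2.9],[0.2,-31.0,22.0,1.0,-2.9],[0.2,-32.0,20.8,0.4,-2.9],'|',[0.2,0.0,0.0,36.0,0.0],[0.2,0.0,0.0,37.0,0.0],[0.2,0.0,0.0,36.0,0.0],[0.2,0.0,0.0,37.0,0.0],'|'] 14
```

apply_moves(
  rows=[
    [0.2, 0, 0, -40, 0],
    [0.2, -20, 32, 0, -2.9],
    [0.2, -21, 31, 0, -2.9],
    [0.2, -23, 30, 0, -2.9],
    [0.2, -24, 29, 0, -2.9],
    [0.2, -26, 28, 0, -2.9],
    [0.2, -27, 27, 0, -2.9],
    [0.2, -28, 25, 0, -2.9],
    [0.2, -30, 24, 0, -2.9],
    [0.2, -31, 22, 0, -2.9],
    [0.2, -32, 21, 0, -2.9],
    [0.2, 0, 0, 0, 0],
  ],
)

```text
t: 19.95
position: [0.4081, -0.2172, 0.4067]
eef_rot: [-3.141, 0.002, 0.433]
ft_force: [0.1, 1.6, -0.2]
width: 0.595
```

apply_moves(
  rows=[
    [0.2, 0, 0, 40, 0],
    [0.2, 0, 0, 40, 0],
    [0.2, 0, 0, 40, 0],
    [0.2, 0, 0, 40, 0],
    [0.2, 0, 0, 20, 0],
    [0.2, 0, 0, 0, 0],
    [0.2, 0, 0, 0, 0],
  ],
)

```text
t: 20.65
position: [0.4104, -0.2142, 0.2277]
eef_rot: [-3.141, 0.0, 0.437]
ft_force: [-0.1, -0.8, 1.3]
width: 0.595
```

```bash
python3 -c "
from h import *
st();plan([(.4102,-.2143,.026,25)],g=.2)"
```

```text
t 20.65 grasp [ 0.4104 -0.2142  0.0687] yaw 25.03 w 54.7 F [-0.1 -0.8  1.3] q6 0.49
[[0.2,0.0,0.0,21.0,0.0],[0.2,-0.3,0.0,21.7,0.0],'|'] 2
```

apply_moves(
  rows=[
    [0.2, 0, 0, 22, 0],
    [0.2, 0, 0, 20, 0],
    [0.2, 0, 0, 1.5, 0],
    [0.2, 0, 0, 0, 0],
    [-1, 0, 0, 0, 0],
    [-1, 0, 0, 0, 0],
    [-1, 0, 0, 0, 0],
    [-1, 0, 0, 0, 0],
    [-1, 0, 0, 0, 0],
    [-1, 0, 0, 0, 0],
    [-1, 0, 0, 0, 0],
  ],
  newtons=40,
)

```text
t: 21.75
position: [0.4103, -0.2146, 0.1848]
eef_rot: [3.141, -0.0, 0.437]
ft_force: [-1.0, 1.0, 6.9]
width: 0.323
```

```bash
python3 -c "
from h import *
st();x,y=B(.05,-.075);a=(.4102,-.2143);plan([(*a,.25,25),(.45,.02,.25,0),(x,y,.25,-4),(x,y,.115,-4)],g=-1,step=35)"
```

```text
t 21.75 grasp [ 0.4103 -0.2146  0.0258] yaw 25.02 w 29.7 F [-1.   1.   6.9] q6 0.49
[[-1,0.0,0.0,-32.0,0.0],[-1,0.0,0.0,-32.0,0.0],[-1,0.0,0.0,-32.0,0.0],[-1,0.0,0.0,-32.0,0.0],[-1,0.0,0.0,-32.0,0.0],[-1,0.0,0.0,-32.0,0.0],[-1,0.1,-0.4,-32.2,0.0],'|',[-1,19.0,-28.0,0.0,3.6],[-1,18.0,-29.0,0.0,3.6],[-1,16.0,-30.0,0.0,3.6],[-1,14.0,-31.0,0.0,3.6],[-1,11.0,-32.0,0.0,3.5],[-1,10.0,-32.0,0.0,3.6],[-1,7.4,-33.4,0.0,3.5],'|',[-1,35.0,-1.0,0.0,0.8],[-1,35.0,-2.0,0.0,0.8],[-1,35.0,-2.0,0.0,0.8],[-1,34.0,-3.0,0.0,0.8],[-1,34.4,-2.5,0.0,0.8],'|',[-1,0.0,0.0,34.0,0.0],[-1,0.0,0.0,34.0,0.0],[-1,0.0,0.0,33.0,0.0],[-1,0.0,0.0,34.0,0.0],'|'] 23
```

apply_moves(
  rows=[
    [-1, 0, 0, -32, 0],
    [-1, 0, 0, -32, 0],
    [-1, 0, 0, -32, 0],
    [-1, 0, 0, -32, 0],
    [-1, 0, 0, -32, 0],
    [-1, 0, 0, -32, 0],
    [-1, 0, -0.5, -32, 0],
    [-1, 19, -28, 0, 3.6],
    [-1, 18, -29, 0, 3.6],
    [-1, 16, -30, 0, 3.6],
    [-1, 14, -31, 0, 3.6],
    [-1, 11, -32, 0, 3.5],
  ],
)

```text
t: 22.95
position: [0.4382, -0.0453, 0.4077]
eef_rot: [-3.141, 0.001, 0.121]
ft_force: [0.4, 0.4, -3.1]
width: 0.327
```

apply_moves(
  rows=[
    [-1, 10, -32, 0, 3.6],
    [-1, 7.5, -33.5, 0, 3.5],
    [-1, 35, -1, 0, 0.8],
    [-1, 35, -2, 0, 0.8],
    [-1, 35, -2, 0, 0.8],
    [-1, 34, -3, 0, 0.8],
    [-1, 34.5, -2.5, 0, 0.8],
    [-1, 0, 0, 0, 0],
    [-1, 0, 0, 0, 0],
  ],
)

```text
t: 23.85
position: [0.6236, 0.0259, 0.4064]
eef_rot: [3.142, 0.004, -0.069]
ft_force: [-0.7, -1.1, -3.9]
width: 0.321
```

```bash
python3 -c "
from h import *
st();x,y=B(.05,-.075);plan([(x,y,.115,-4)],g=-1,step=35)"
```

```text
t 23.85 grasp [0.6236 0.0259 0.2474] yaw -3.97 w 29.5 F [-0.7 -1.1 -3.9] q6 1.56
[[-1,0.0,0.0,33.0,0.0],[-1,0.0,0.0,33.0,0.0],[-1,0.0,0.0,33.0,0.0],[-1,0.0,0.3,33.4,0.0],'|'] 4
```

apply_moves(
  rows=[
    [-1, 0, 0, 33, 0],
    [-1, 0, 0, 33, 0],
    [-1, 0, 0, 33, 0],
    [-1, 0, 0, 25, 0],
    [-1, 0, 0, 8, 0],
    [-1, 0, 0, 0, 0],
    [-1, 0, 0, 0, 0],
  ],
)

```text
t: 24.55
position: [0.6237, 0.0259, 0.2778]
eef_rot: [3.141, -0.002, -0.069]
ft_force: [0.8, 0.4, -3.3]
width: 0.326
```

apply_moves(
  rows=[
    [-1, 0, 0, 7, 0],
    [-1, 0, 0, 5, 0],
    [-1, 0, 0, 0, 0],
    [0, 0, 0, 0, 0],
    [0, 0, 0, 0, 0],
    [0, 0, 0, 0, 0],
    [0, 0, 0, -15, 0],
    [0, 0, 0, -30, 0],
    [0, 0, 0, -40, 0],
    [0, 0, 0, -40, 0],
    [0, 0, 0, -30, 0],
    [0, 0, 0, 0, 0],
  ],
)

```text
t: 25.75
position: [0.6239, 0.0259, 0.4248]
eef_rot: [3.141, -0.01, -0.069]
ft_force: [0.7, 0.2, -0.1]
width: 0.496
```

```bash
python3 -c "
from h import *
st();plan([(.45,.02,.265,45),(.3405,.3112,.265,88)],g=0)
im=r.capture('top');cv2.imwrite('pics/t4.png',im);crop(im,230,140,390,260,5,'pics/t4c.png')"
```

```text
t 25.75 grasp [0.6239 0.0259 0.2658] yaw -3.98 w 45.6 F [ 0.7  0.2 -0.1] q6 1.56
[[0,-25.0,3.0,0.0,-7.0],[0,-25.0,-1.0,0.0,-7.0],[0,-25.0,-3.0,0.0,-7.0],[0,-24.0,-7.0,0.0,-7.0],[0,-23.0,-9.0,0.0,-7.0],[0,-21.0,-12.0,0.0,-7.0],[0,-20.1,-14.5,0.8,-7.0],'|',[0,16.0,-35.0,0.0,-5.4],[0,19.0,-34.0,0.0,-5.4],[0,23.0,-32.0,0.0,-5.4],[0,25.0,-29.0,0.0,-5.4],[0,28.0,-27.0,0.0,-5.3],[0,30.0,-24.0,0.0,-5.4],[0,33.0,-22.0,0.0,-5.3],[0,34.5,-18.1,0.0,-5.4],'|'] 15
```

View pics/t4c.png

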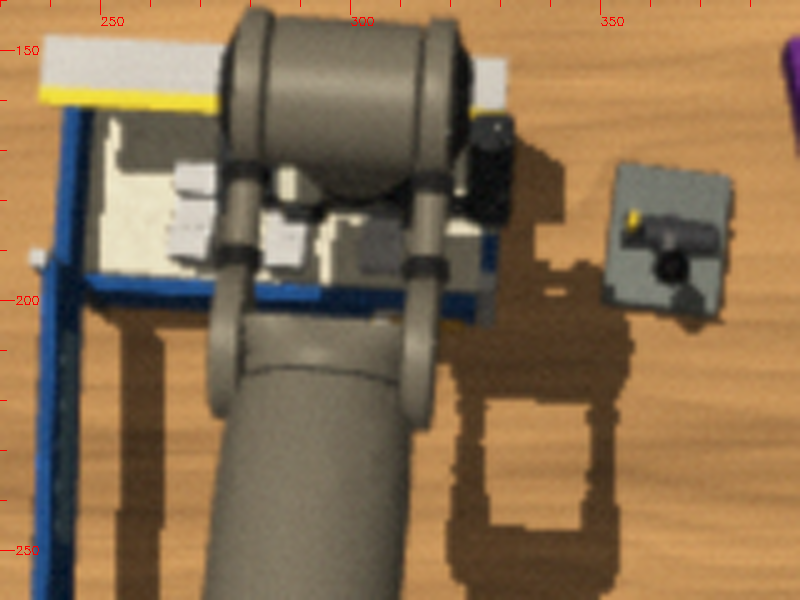

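All three blocks are visible on the shelf at (266,184), (286,187) and (305,189), and the door is still open. Back to the handle.

apply_moves(
  rows=[
    [0, -25, 3, 0, -7],
    [0, -25, -1, 0, -7],
    [0, -25, -3, 0, -7],
    [0, -24, -7, 0, -7],
    [0, -23, -9, 0, -7],
    [0, -21, -12, 0, -7],
    [0, -20, -14.5, 1, -7],
    [0, 16, -35, 0, -5.4],
    [0, 19, -34, 0, -5.4],
    [0, 23, -32, 0, -5.4],
    [0, 25, -29, 0, -5.4],
    [0, 28, -27, 0, -5.3],
  ],
)

```text
t: 27.0
position: [0.3805, 0.2028, 0.417]
eef_rot: [-3.14, 0.001, 1.259]
ft_force: [1.1, 0.5, -0.5]
width: 0.501
```

apply_moves(
  rows=[
    [0, 30, -24, 0, -5.4],
    [0, 33, -22, 0, -5.3],
    [0, 34.5, -18, 0, -5.4],
    [0, 0, 0, 0, 0],
    [0, 0, 0, 0, 0],
  ],
)

```text
t: 27.5
position: [0.3398, 0.3116, 0.4169]
eef_rot: [-3.14, 0.002, 1.538]
ft_force: [-0.9, -0.5, 0.4]
width: 0.499
```

```bash
python3 -c "
from h import *
st();plan([(.3412,.3111,.192,88)],g=0)
im=r.capture('top');cv2.imwrite('pics/t5.png',im);crop(im,220,140,380,260,5,'pics/t5c.png')
cv2.imwrite('pics/s5.png',r.capture('side'))"
```

```text
t 27.5 grasp [0.3398 0.3116 0.2579] yaw 88.11 w 45.9 F [-0.9 -0.5  0.4] q6 0.61
[[0,0.0,1.0,33.0,0.1],[0,-0.5,0.4,32.9,0.0],'|'] 2
```

View pics/t5c.png

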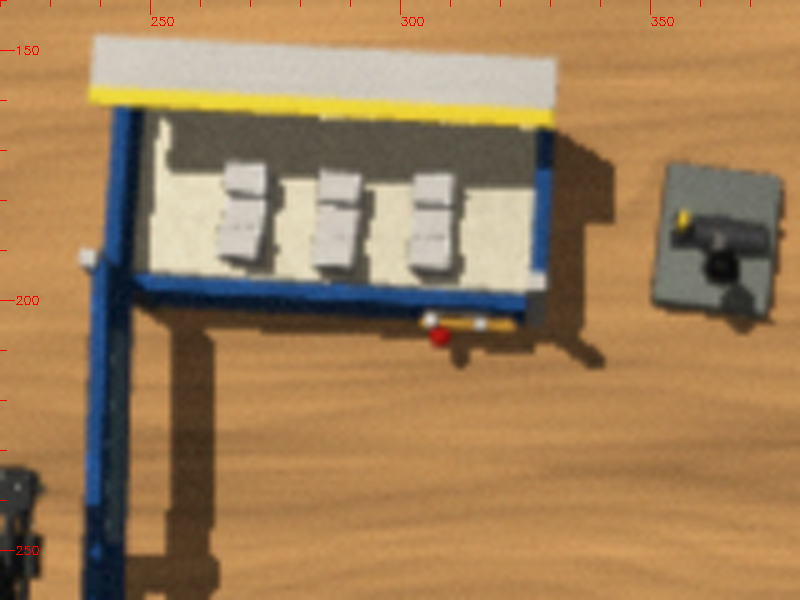

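The shelf holds three separate, flat blocks: (266,183), (286,184), (306,185). Gripping the bar and swinging the door shut.

apply_moves(
  rows=[
    [0, 0, 1, 33, 0],
    [0, -0.5, 0.5, 25, 0],
    [0, 0, 0, 8, 0],
    [0, 0, 0, 0, 0],
    [-1, 0, 0, 0, 0],
    [-1, 0, 0, 0, 0],
    [-1, 0, 0, 0, 0],
    [-1, 0, 0, 0, 0],
    [-1, 0, 0, 0, 0],
    [-1, 0, 0, 0, 0],
    [-1, 0, 0, 0, 0],
    [-1, 0, 0, 0, 0],
  ],
  newtons=20,
)

```text
t: 28.8
position: [0.342, 0.3107, 0.3525]
eef_rot: [3.141, -0.0, 1.536]
ft_force: [0.1, -0.5, 3.9]
width: 0.127
```

apply_moves(
  rows=[
    [-1, -12.9, -2.3, 0, -3],
    [-1, -21.5, -3.4, 0, -5],
    [-1, -21.5, -3.4, 0, -5],
    [-1, -21.5, -3.4, 0, -5],
    [-1, -21.5, -3.4, 0, -5],
    [-1, -21.5, -3.4, 0, -5],
    [-1, -21.5, -3.4, 0, -5],
    [-1, -21.5, -3.4, 0, -5],
    [-1, -21.5, -3.4, 0, -5],
    [-1, 0, 0, 0, 0],
  ],
)

```text
t: 29.8
position: [0.3682, 0.128, 0.3525]
eef_rot: [-3.142, 0.001, 2.286]
ft_force: [-1.5, -0.5, 6.8]
width: 0.127
```

apply_moves(
  rows=[
    [-1, -21.5, -3.4, 0, -5],
    [-1, -21.5, -3.4, 0, -5],
    [-1, -21.5, -3.4, 0, -5],
    [-1, -21.5, -3.4, 0, -5],
    [-1, -21.5, -3.4, 0, -5],
    [-1, -21.5, -3.4, 0, -5],
    [-1, 0, 0, 0, 0],
    [-1, 0, 0, 0, 0],
  ],
)

```text
t: 30.6
position: [0.4583, 0.0369, 0.3525]
eef_rot: [-3.14, 0.001, 2.809]
ft_force: [-1.5, -4.7, 7.2]
width: 0.128
```

```bash
python3 -c "
from h import *
st()
p=r.observe()['position'][:2]-[.5835,.2521];print('phi deg',(-105.53-np.degrees(np.arctan2(p[1],p[0])))%360, np.linalg.norm(p))
im=r.capture('top');crop(im,220,140,380,260,5,'pics/t6c.png')"
```

```text
t 30.6 grasp [0.4583 0.0369 0.1935] yaw 160.92 w 11.8 F [-1.5 -4.7  7.2] q6 -1.32
phi deg 14.652058317477113 0.2489401196041589
```

apply_moves(
  rows=[
    [-1, -21.5, -3.4, 0, -5],
    [-1, -21.5, -3.4, 0, -5],
    [-1, -13, -2.3, 0, -3],
    [-1, -7, -1.4, 0, -1.6],
    [-1, -2, -0.4, 0, -0.4],
    [-1, 0, 0, 0, 0],
    [-1, 0, 0, 0, 0],
    [-1, 0, 0, 0, 0],
  ],
)

```text
t: 31.45
position: [0.5173, 0.0118, 0.3525]
eef_rot: [-3.14, -0.004, 3.071]
ft_force: [-8.4, -3.3, 8.0]
width: 0.131
```

```bash
python3 -c "
from h import *
st()
p=r.observe()['position'][:2]-[.5835,.2521];print('phi deg',(-105.53-np.degrees(np.arctan2(p[1],p[0]))), np.linalg.norm(p))"
```

```text
t 31.45 grasp [0.5173 0.0118 0.1935] yaw 175.96 w 12.0 F [-8.4 -3.3  8. ] q6 -1.62
phi deg -0.13197604840816268 0.2492393180880085
```

apply_moves(
  rows=[
    [-0.5, 0, 0, 0, 0],
    [0, 0, 0, 0, 0],
    [0, 0, 0, 0, 0],
    [0, 0, 0, 0, 0],
    [0, 0, 0, -20, 0],
    [0, 0, 0, -30, 0],
    [0, 0, 0, -20, 0],
    [0.4, -20, 40, 0, 0],
    [0.4, 0, 40, 0, 0],
    [0.4, 0, 40, 0, 0],
    [0.4, 0, 40, 0, 0],
    [0.4, 0, 0, 0, 0],
  ],
)

```text
t: 32.65
position: [0.5493, 0.1742, 0.4217]
eef_rot: [3.14, -0.0, 3.077]
ft_force: [0.9, -0.0, -0.2]
width: 0.7
```

```bash
python3 -c "
from h import *
st();plan([(.5655,-.361,.20,176),(.5655,-.361,.12,176)],g=.4)
a=cv2.resize(r.capture('top')[140:290,220:430],None,fx=3.8,fy=3.8,interpolation=2);cv2.imwrite('pics/t7.png',a)"
```

```text
t 32.65 grasp [0.5493 0.1742 0.2627] yaw 176.29 w 64.4 F [ 0.9 -0.  -0.2] q6 -1.33
[[0.4,-4.0,-38.0,4.0,0.0],[0.4,-4.0,-38.0,5.0,0.0],[0.4,-4.0,-38.0,4.0,0.0],[0.4,-4.0,-38.0,5.0,0.0],[0.4,-3.0,-38.0,4.0,0.0],[0.4,-4.0,-38.0,5.0,0.0],[0.4,-3.0,-38.0,4.0,0.0],[0.4,-4.0,-38.0,5.0,0.0],[0.4,-3.0,-38.0,4.0,0.0],[0.4,-4.0,-38.0,5.0,0.1],[0.4,-4.0,-38.0,4.0,0.0],[0.4,-3.0,-38.0,5.0,0.1],[0.4,-4.0,-39.0,4.0,0.0],[0.4,-3.3,-38.0,4.7,0.1],'|',[0.4,0.0,0.0,27.0,-0.0],[0.4,0.0,0.0,27.0,-0.0],[0.4,0.0,0.0,26.0,-0.0],'|'] 17
```

View pics/t7.png

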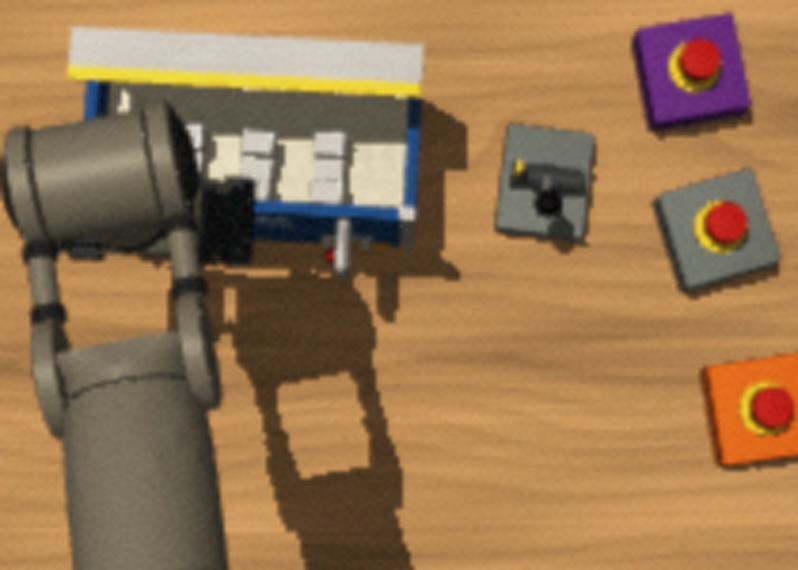

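The door is shut, and the move went harmlessly to the +y side. Going to the grey lamp box, level at first.

apply_moves(
  rows=[
    [0.4, -4, -38, 0, 0],
    [0.4, -4, -38, 0, 0],
    [0.4, -4, -38, 0, 0],
    [0.4, -4, -38, 0, 0],
    [0.4, -3, -38, 0, 0],
    [0.4, -4, -38, 0, 0],
    [0.4, -3, -38, 0, 0],
    [0.4, -4, -38, 0, 0],
    [0.4, -3, -38, 0, 0],
    [0.4, -4, -38, 0, 0],
    [0.4, -4, -38, 0, 0],
    [0.4, -3, -38, 0, 0],
  ],
)

```text
t: 33.9
position: [0.5608, -0.2906, 0.4221]
eef_rot: [-3.141, -0.0, 3.071]
ft_force: [0.7, 0.0, 0.6]
width: 0.699
```

apply_moves(
  rows=[
    [0.4, -4, -39, 15, 0],
    [0.4, -3, -38, 30, 0],
    [0.4, 0, 0, 30, 0],
    [0.4, 0, 0, 30, 0],
    [0.4, 0, 0, 30, 0],
    [0.4, 0, 0, 0, 0],
    [0.4, 0, 0, 0, 0],
  ],
)

```text
t: 34.6
position: [0.563, -0.366, 0.2876]
eef_rot: [3.142, -0.001, 3.071]
ft_force: [-0.1, 0.0, 2.1]
width: 0.698
```

```bash
python3 -c "
from h import *
st();plan([(.5656,-.361,.087,176)],g=.4)"
```

```text
t 34.6 grasp [ 0.563  -0.366   0.1286] yaw 175.97 w 64.2 F [-0.1  0.   2.1] q6 -2.19
[[0.4,-1.0,3.0,21.0,-0.0],[0.4,-1.2,2.2,20.6,-0.0],'|'] 2
```

apply_moves(
  rows=[
    [0.4, -1, 3, 5, 0],
    [0.4, -1, 2, 20, 0],
    [0.4, 0, 0, 17, 0],
    [0.4, 0, 0, 0, 0],
    [-1, 0, 0, 0, 0],
    [-1, 0, 0, 0, 0],
    [-1, 0, 0, 0, 0],
    [-1, 0, 0, 0, 0],
    [-1, 0, 0, 0, 0],
    [-1, 0, 0, 0, 0],
  ],
  newtons=50,
)

```text
t: 35.6
position: [0.5659, -0.3617, 0.2467]
eef_rot: [-3.138, 0.003, 3.072]
ft_force: [0.4, -5.1, 1.8]
width: 0.427
```

apply_moves(
  rows=[
    [-1, 0, 0, 0, 0],
    [-1, 0, 0, -6, 0],
    [-1, 0, 0, -6, 0],
    [-1, 0, 0, -5.5, 0],
    [-1, 0, 0, 0, 0],
    [-1, 0, 0, 0, 0],
    [-1, 0, 0, 0, 0],
    [-1, 0, 0, 0, 0],
    [-1, 0, 0, 0, 0],
    [-1, 0, 0, 0, 0],
  ],
)

```text
t: 36.6
position: [0.5659, -0.3618, 0.2623]
eef_rot: [-3.139, 0.002, 3.072]
ft_force: [3.3, -7.5, -7.6]
width: 0.427
```

```bash
python3 -c "
from h import *
st();crop(r.capture('side'),310,100,410,200,6,'pics/s8.png')"
```

```text
t 36.6 grasp [ 0.5659 -0.3618  0.1033] yaw 175.98 w 39.3 F [ 3.3 -7.5 -7.6] q6 -2.18
```

View pics/s8.png

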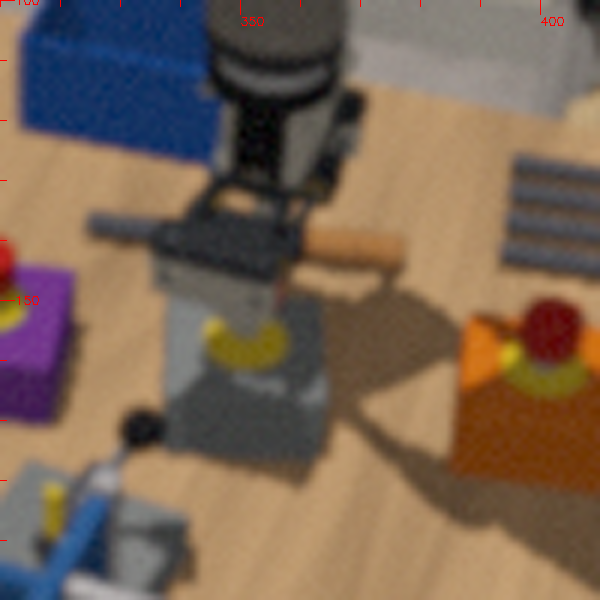

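Lifted 15.6 mm with 7.6 N on the wrist, which matches the spring. Hold a little longer, lower and let go.

apply_moves(
  rows=[
    [-1, 0, 0, 0, 0],
    [-1, 0, 0, 0, 0],
    [-1, 0, 0, 0, 0],
    [-1, 0, 0, 6, 0],
    [-1, 0, 0, 6, 0],
    [-1, 0, 0, 4.5, 0],
    [-1, 0, 0, 0, 0],
    [0.4, 0, 0, 0, 0],
    [0.4, 0, 0, 0, 0],
    [0.4, 0, 0, 0, 0],
    [0.4, 0, 0, 0, 0],
    [0.4, 0, 0, 0, 0],
  ],
)

```text
t: 37.85
position: [0.5659, -0.3602, 0.2463]
eef_rot: [3.142, -0.0, 3.072]
ft_force: [-0.4, 0.2, 1.1]
width: 0.697
```

apply_moves(
  rows=[
    [0.4, 0, 0, -30, 0],
    [0.4, 0, 0, -40, 0],
    [0.4, 0, 0, -40, 0],
    [0.4, -40, 0, -10, 0],
    [0.4, 40, 0, 0, 0],
    [0.4, 40, 0, 0, 0],
    [0.4, 40, 0, 0, 0],
    [0.4, 0, 0, 0, 0],
  ],
)

```text
t: 38.65
position: [0.4823, -0.3542, 0.3657]
eef_rot: [3.139, -0.004, 3.07]
ft_force: [0.3, 0.0, -0.2]
width: 0.7
```

```bash
python3 - <<'E'
from h import *
np.set_printoptions(precision=4,suppress=True)
st()
T=r.capture('top');S=r.capture('side')
# knob and door check
def cen(im,lo,hi,box):
    x0,y0,x1,y1=box; f=8
    c=cv2.resize(im[y0:y1,x0:x1],None,fx=f,fy=f,interpolation=cv2.INTER_CUBIC)
    m=cv2.inRange(cv2.cvtColor(c,cv2.COLOR_BGR2HSV),lo,hi)
    n,l,s,ce=cv2.connectedComponentsWithStats(m); i=1+s[1:,4].argmax() if n>1 else 0
    return ce[i]/f+[x0,y0]-.5+.5/f, s[i,:4]/f+[x0-.5,y0-.5,0,0]
y=((18,110,90),(40,255,255)); k=((0,0,0),(180,255,45)); rd=((0,150,80),(8,255,255))
print('ptr top',cen(T,*y,(350,175,370,195)));print('ptr side',cen(S,*y,(305,170,330,200)))
print('ball top',cen(T,*k,(354,185,372,200)));print('ball side',cen(S,*k,(325,160,340,180)))
print('knob top',cen(T,*rd,(395,185,425,215)));print('knob side',cen(S,*rd,(335,135,370,170)))
S0=cv2.imread('pics/side0.png');print('knob side0',cen(S0,*rd,(335,135,370,170)))
a=cv2.resize(T[165:210,345:385],None,fx=10,fy=10,interpolation=2);b=cv2.resize(S[160:205,300:340],None,fx=10,fy=10,interpolation=2)
cv2.imwrite('pics/d.png',np.hstack([a,b]))
E
```

```text
t 38.65 grasp [ 0.4823 -0.3542  0.2067] yaw 175.9 w 64.4 F [ 0.3  0.  -0.2] q6 -2.26
ptr top (array([356.1776, 183.5543]), array([354.75 , 181.625,   3.125,   3.875]))
ptr side (array([318.5007, 184.6526]), array([316.875, 180.375,   3.5  ,   9.   ]))
ball top (array([363.3611, 191.2671]), array([354.75 , 184.5  ,  16.75 ,  12.125]))
ball side (array([333.6479, 171.2741]), array([330.625, 168.75 ,   6.5  ,   5.   ]))
knob top (array([409.0541, 197.3435]), array([405.5  , 192.625,   8.375,  10.375]))
knob side (array([351.0595, 149.713 ]), array([346.   , 144.5  ,  10.25 ,  11.125]))
knob side0 (array([351.0324, 149.6153]), array([346.   , 144.5  ,  10.125,  11.25 ]))
```

View pics/d.png

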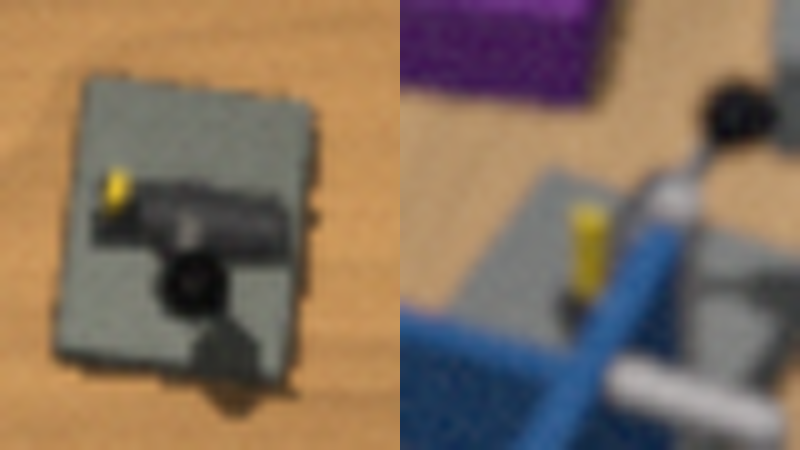

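```bash
python3 - <<'E'
from h import *
np.set_printoptions(precision=2,suppress=True)
print('shaft mid',onz('top',363.5,186.7,.055), 'ballpt', tri(363.7,192.9,333.65,171.27))
C=np.array([.618,-.1916]);t=np.radians(-8);dx=np.array([np.cos(t),np.sin(t),0]);dy=np.array([-np.sin(t),np.cos(t),0])
c=np.array([*C,.05])
for a in(-.2,-.1,0,.05,.1,.15,.2,.3):
    l=np.sin(a)*dx+np.array([0,0,np.cos(a)]); w=np.cos(a)*dx-np.array([0,0,np.sin(a)])
    tip=c+.03*dy+.045*l; 
    for wx,wy in((.005,.003),(.003,.005)):
        P=[tip+i*wx*w+j*wy*dy-k*l for i in(-1,1) for j in(-1,1) for k in(0,.022)]
        o=[]
        for n in('top','side'):
            q=np.array([proj(n,p) for p in P]); o+=[q.min(0),q.max(0)]
        print(a,wx,'top',*o[:2],'tip',proj('top',tip),'side',*o[2:],'tip',proj('side',tip),'base',proj('side',tip-.022*l))
E
```

```text
shaft mid [ 0.62 -0.19  0.05] ballpt (array([ 0.58, -0.19,  0.13]), np.float64(0.003160312335590323))
-0.2 0.005 top [355.1  185.36] [357.22 188.44] tip [356.26 187.02] side [319.12 181.03] [323.79 187.68] tip [322.08 182.28] base [320.81 186.44]
-0.2 0.003 top [354.64 185.82] [357.69 187.98] tip [356.26 187.02] side [319.37 180.93] [323.53 187.79] tip [322.08 182.28] base [320.81 186.44]
-0.1 0.005 top [355.18 184.4 ] [357.37 187.57] tip [356.41 185.82] side [318.49 180.57] [322.62 187.29] tip [320.87 181.71] base [320.21 186.15]
-0.1 0.003 top [354.71 184.87] [357.83 187.11] tip [356.41 185.82] side [318.75 180.42] [322.34 187.44] tip [320.87 181.71] base [320.21 186.15]
0 0.005 top [355.26 183.22] [357.5  186.95] tip [356.55 184.63] side [317.87 180.19] [321.41 186.95] tip [319.66 181.23] base [319.6 185.9]
0 0.003 top [354.79 183.68] [357.97 186.5 ] tip [356.55 184.63] side [318.14 180.01] [321.14 187.13] tip [319.66 181.23] base [319.6 185.9]
0.05 0.005 top [355.29 182.65] [357.56 186.65] tip [356.61 184.04] side [317.31 180.05] [321.02 186.79] tip [319.05 181.03] base [319.29 1
[... 603 characters left out ...]
4.9  181.97] [358.16 185.59] tip [356.74 182.89] side [316.38 179.58] [320.13 186.76] tip [317.85 180.7 ] base [318.68 185.63]
0.2 0.005 top [355.41 180.99] [357.74 185.72] tip [356.8  182.32] side [315.53 179.76] [320.08 186.39] tip [317.25 180.57] base [318.38 185.56]
0.2 0.003 top [354.93 181.42] [358.21 185.29] tip [356.8  182.32] side [315.79 179.49] [319.82 186.66] tip [317.25 180.57] base [318.38 185.56]
0.3 0.005 top [355.47 179.95] [357.84 185.11] tip [356.92 181.23] side [314.4 179.7] [319.46 186.18] tip [316.08 180.4 ] base [317.79 185.47]
0.3 0.003 top [355.   180.36] [358.32 184.7 ] tip [356.92 181.23] side [314.64 179.38] [319.21 186.5 ] tip [316.08 180.4 ] base [317.79 185.47]
```

```bash
python3 - <<'E'
from h import *
np.set_printoptions(precision=4,suppress=True)
print('shaft mid',onz('top',363.5,186.7,.055), 'ball', tri(363.8,192.7,333.4,171.15))
T=r.capture('top')
plan([(.55,-.25,.207,120),(.583,-.1872,.207,82),(.583,-.1872,.134,82)],g=.2)
E
```

```text
shaft mid [ 0.6201 -0.1907  0.055 ] ball (array([ 0.5845, -0.1854,  0.1318]), np.float64(0.0029397790466162287))
[[0.2,-7.0,14.0,0.0,7.0],[0.2,-5.0,14.0,0.0,7.0],[0.2,-4.0,15.0,0.0,7.0],[0.2,-2.0,15.0,0.0,7.0],[0.2,0.0,15.0,0.0,7.0],[0.2,2.0,15.0,0.0,7.0],[0.2,4.0,15.0,0.0,7.0],[0.2,6.6,14.5,0.9,7.0],'|',[0.2,8.0,12.0,0.0,7.6],[0.2,9.0,11.0,0.0,7.6],[0.2,10.0,10.0,0.0,7.6],[0.2,12.0,8.0,0.0,7.6],[0.2,12.3,6.3,0.0,7.6],'|',[0.2,0.0,0.0,37.0,0.0],[0.2,0.0,0.0,36.0,0.0],'|'] 15
```

apply_moves(
  rows=[
    [0.2, -7, 14, 0, 7],
    [0.2, -5, 14, 0, 7],
    [0.2, -4, 15, 0, 7],
    [0.2, -2, 15, 0, 7],
    [0.2, 0, 15, 0, 7],
    [0.2, 2, 15, 0, 7],
    [0.2, 4, 15, 0, 7],
    [0.2, 7, 14.5, 0, 7],
    [0.2, 8, 12, 0, 7.6],
    [0.2, 9, 11, 0, 7.6],
    [0.2, 10, 10, 0, 7.6],
    [0.2, 12, 8, 0, 7.6],
  ],
)

```text
t: 40.0
position: [0.5776, -0.198, 0.3663]
eef_rot: [3.14, 0.0, 1.56]
ft_force: [-0.7, 0.1, 0.4]
width: 0.596
```

apply_moves(
  rows=[
    [0.2, 12.5, 7, 0, 7.6],
    [0.2, 0, 0, 0, 0],
    [0.2, 0, 0, 0, 0],
    [0.2, 0, 0, 0, 0],
  ],
)

```text
t: 40.4
position: [0.5832, -0.1869, 0.3661]
eef_rot: [3.142, 0.0, 1.434]
ft_force: [-0.5, -1.3, -0.7]
width: 0.601
```

```bash
python3 - <<'E'
from h import *
st();plan([(.5842,-.1864,.134,82)],g=.2)
E
```

```text
t 40.4 grasp [ 0.5832 -0.1869  0.2071] yaw 82.17 w 55.3 F [-0.5 -1.3 -0.7] q6 -0.3
[[0.2,0.0,0.0,37.0,0.1],[0.2,0.6,0.9,36.1,0.1],'|'] 2
```

apply_moves(
  rows=[
    [0.2, 0, 0, 30, 0],
    [0.2, 0, 1, 30, 0],
    [0.2, 0, 0, 13, 0],
    [0.2, 0, 0, 0, 0],
    [-1, 0, 0, 0, 0],
    [-1, 0, 0, 0, 0],
    [-1, 0, 0, 0, 0],
    [-1, 0, 0, 0, 0],
    [-1, 0, 0, 0, 0],
    [-1, 0, 0, 0, 0],
    [-1, 0, 0, 0, 0],
  ],
  newtons=10,
)

```text
t: 41.5
position: [0.5841, -0.1867, 0.2941]
eef_rot: [3.14, 0.001, 1.432]
ft_force: [-0.9, -0.4, 5.4]
width: 0.291
```

apply_moves(
  rows=[
    [-1, 0, 8.5, -3, 0],
    [-1, 0, 8.7, -2, 0],
    [-1, 0, 9, -1.4, 0],
    [-1, 0, 9, -0.5, 0],
    [-1, 0, 9, 0.5, 0],
    [-1, 0, 0, 0, 0],
    [-1, 0, 0, 0, 0],
    [-1, 0, 0, 0, 0],
  ],
)

```text
t: 42.3
position: [0.6279, -0.1929, 0.2997]
eef_rot: [3.14, 0.0, 1.431]
ft_force: [1.2, -1.2, 2.1]
width: 0.294
```

```bash
python3 -c "
from h import *
st()"
```

```text
t 42.3 grasp [ 0.6279 -0.1929  0.1407] yaw 82.02 w 27.1 F [ 1.2 -1.2  2.1] q6 -0.28
```

Exactly on target. Release, rise and compare the lever with the pointer.

apply_moves(
  rows=[
    [-0.2, 0, 0, 0, 0],
    [0.1, 0, 0, 0, 0],
    [0.2, 0, 0, 0, 0],
    [0.2, 0, 0, 0, 0],
    [0.2, 0, 0, -25, 0],
    [0.2, 0, 0, -40, 0],
    [0.2, 0, 0, -40, 0],
    [0.2, -40, -20, -10, 0],
    [0.2, -45, -20, 0, 0],
    [0.2, -45, -20, 0, 0],
    [0.2, -40, -20, 0, 0],
    [0.2, 0, 0, 0, 0],
  ],
)

```text
t: 43.5
position: [0.5219, -0.3544, 0.4145]
eef_rot: [-3.141, 0.002, 1.425]
ft_force: [0.6, 0.4, 0.3]
width: 0.599
```

```bash
python3 - <<'E'
from h import *
st()
T=r.capture('top');S=r.capture('side');cv2.imwrite('pics/t9.png',T);cv2.imwrite('pics/s9.png',S)
a=cv2.resize(T[165:210,345:385],None,fx=12,fy=12,interpolation=2);b=cv2.resize(S[160:205,300:326],None,fx=12,fy=12,interpolation=2)
cv2.imwrite('pics/d2.png',np.hstack([a,b]))
E
```

```text
t 43.5 grasp [ 0.5219 -0.3544  0.2555] yaw 81.67 w 55.1 F [0.6 0.4 0.3] q6 -0.57
```

View pics/d2.png

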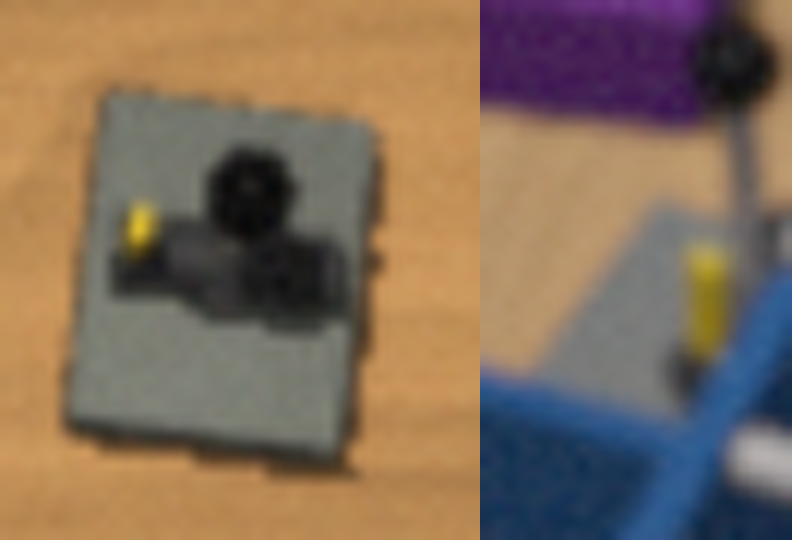

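```bash
python3 - <<'E'
from h import *
np.set_printoptions(precision=2,suppress=True)
for f in('side0','s9'):
    S=cv2.imread(f'pics/{f}.png').astype(float)
    Y=np.clip((S[...,1]+S[...,2])/2-S[...,0]*1.0,0,None)  # yellowness
    xs=np.arange(311,325)
    rows=[];ce=[]
    for v in range(180,191):
        w=Y[v,xs]; b=np.median(np.r_[w[:3],w[-3:]]); w=np.clip(w-b-25,0,None); 
        ce.append((w@xs)/max(w.sum(),1e-6)); rows.append(w.sum())
    print(f,'centroid by row 180..190',np.array(ce),np.array(rows))
S=cv2.imread('pics/s9.png').astype(float)
C=np.array([.619,-.191,.05]);t=np.radians(-8);dx=np.array([np.cos(t),np.sin(t),0]);dy=np.array([-np.sin(t),np.cos(t),0])
for a in(0,.05,.1,.15):
    l=np.sin(a)*dx+np.array([0,0,np.cos(a)])
    q1,q2=[proj('side',C+.03*dy+k*l) for k in(.04,.02)]; r1,r2=[proj('side',C+k*l) for k in(.09,.02)]
    print(a,'ptr slope',(q2-q1)[0]/(q2-q1)[1],'lever',(r2-r1)[0]/(r2-r1)[1],'ball side',proj('side',C+.09*l),'ball top',proj('top',C+.09*l),'ptr x at v=185', np.interp(185,[q1[1],q2[1]],[q1[0],q2[0]]), 'tip top',proj('top',C+.03*dy+.045*l))
E
```

```text
side0 centroid by row 180..190 [316.41 318.42 318.49 318.51 318.48 318.47 318.48 318.55 318.55 318.68
   0.  ] [ 35.5 162.5 231.5 204.  177.5 173.  176.5 192.5 154.5  54.5   0. ]
s9 centroid by row 180..190 [316.57 318.41 318.48 318.52 318.5  318.49 318.47 318.37 318.18 317.9
   0.  ] [ 34.   165.   237.5  209.5  182.   186.   188.   171.   122.    30.75
   0.  ]
0 ptr slope -0.01267422823789669 lever -0.023199176368280627 ball side [323.5  165.79] ball top [365.32 183.37] ptr x at v=185 319.2718710514731 tip top [356.38 184.37]
0.05 ptr slope 0.05062422080952675 lever 0.03961209884159204 ball side [322.27 165.4 ] ball top [365.45 182.16] ptr x at v=185 318.9105679289061 tip top [356.45 183.78]
0.1 ptr slope 0.11139090381837616 lever 0.09998877043332441 ball side [321.04 165.06] ball top [365.58 180.97] ptr x at v=185 318.5637166300506 tip top [356.51 183.2 ]
0.15 ptr slope 0.17006217060151613 lever 0.15835594074759562 ball side [319.83 164.77] ball top [365.71 179.8 ] ptr x at v=185 318.228826608379 tip top [356.58 182.63]
```

```bash
python3 - <<'E'
from h import *
np.set_printoptions(precision=2,suppress=True,linewidth=150)
im=[]
for f in('side0','s5','s9'):
    S=cv2.imread(f'pics/{f}.png').astype(float); im.append((S[...,1]+S[...,2])/2-S[...,0])
M=np.mean(im[:2],0); print(M[178:192,312:325].astype(int))
for v in range(181,190):
    w=M[v,313:324]; h=.5*w.max(); i=np.where(w>h)[0]; a,b=i[0],i[-1]
    L=313+a-(w[a]-h)/(w[a]-w[a-1]); R=313+b+(w[b]-h)/(w[b]-w[b+1]); print(v,'L %.2f R %.2f mid %.2f'%(L,R,(L+R)/2))
for k in range(3): print(k,[round(float((im[k][v,315:323].clip(40)-40)@np.arange(315,323)/(im[k][v,315:323].clip(40)-40).sum()),2) for v in range(181,190)])
T=cv2.imread('pics/t9.png').astype(float);Tm=(T[...,1]+T[...,2])/2-T[...,0];print(Tm[178:191,351:362].astype(int))
E
```

```text
[[ 45  24   8   1   3   8  12  18  27  37  42  36  16]
 [ 32  11   0  -1   1   6  10   9  10  13  16  12   1]
 [ 15   3   0   0   7  30  42  37  20   8   0  -1  -1]
 [  4   0   0   0  15  56  86  79  48  15  -1  -3   0]
 [  1   0   0   0  16  62 108 106  64  16  -3  -1   0]
 [  1   0   0   0  11  55  98 100  58  11  -4  -1   0]
 [ -1   1   0   0  11  49  94  93  46  10  -3  -1   0]
 [  2   2   0   0  11  49  94  91  48   9  -4  -3  -1]
 [  0   1   0  -1  10  49  93  92  49  10  -3  -5   0]
 [  2   1   0   0  12  49  94  97  57  12  -3  -4   0]
 [  1   0   0   0   9  45  78  84  50  12  -3  -2  -2]
 [  0   1   1  -2   4  26  49  54  30   6  -4  -3   0]
 [  1   1   0  -1  -1   8  17  20   7  -1  -4   0   1]
 [  1   0   0   0  -3  -3   0   1  -1  -5  -2   0  -1]]
181 L 316.68 R 320.16 mid 318.42
182 L 316.83 R 320.21 mid 318.52
183 L 316.88 R 320.18 mid 318.53
184 L 316.94 R 319.97 mid 318.46
185 L 316.93 R 320.03 mid 318.48
186 L 316.94 R 320.05 mid 318.50
187 L 316.99 R 320.19 mid 318.59
188 L 316.90 R 320.21 mid 318.56
189 L 317.04 R 320.12 mid 318.58
0 [318.38, 318.49, 318.52, 318.46, 318.46, 318.48, 318.57, 318.58, 318.62]
1 [318.36, 318.54, 318.55, 318.44, 318.48, 318.5, 318.63, 318.6, 318.62]
2 [318.37, 318.47, 318.53, 318.5, 318.48, 318.45, 318.36, 318.29, 318.0]
[[ 78  50  15   9  12   7  10  10  10  10   9]
 [ 76  44  14   7  14  10   9   8   9  10   9]
 [ 74  38  10  10   7  11  11   9   9   8   9]
 [ 76  36  11   9  11  25  23  10  10  10   9]
 [ 74  30   8   8  23  91  66  21   9   9   7]
 [ 73  26   8  10  47 145  99  27   5   4   4]
 [ 62  21  11  10  63 142  80  18   1   0   0]
 [ 58  19  10  13  45  84  40   5   2   1   3]
 [ 50  16  11   4  23  31   9   2   0  -1   2]
 [ 48  16   7   3   1   3  -2  -3   1   0   0]
 [ 41  12   8   7   1   1   2   1   0   0   0]
 [ 36  13  10   7   3   5   5   5   4   1   0]
 [ 30  12  10   9  10   7  10  10  11   8   2]]
```

Lever and pointer agree roughly: lever 0.10–0.11. Three readings put the pointer at 0.03 (slope), 0.07 (side position) and 0.09 (top position). Moving the lever back about 3 mm centres it in that range.

```bash
python3 - <<'E'
from h import *
plan([(.6279,-.1929,.2555,82),(.6279,-.1929,.141,82)],g=.2)
E
```

```text
[[0.2,34.0,16.0,0.0,-0.0],[0.2,34.0,16.0,0.0,-0.0],[0.2,34.0,16.0,0.0,-0.0],[0.2,34.0,16.0,0.0,-0.1],[0.2,34.8,16.2,0.1,-0.0],'|',[0.2,0.0,0.0,38.0,-0.0],[0.2,0.0,0.0,38.0,-0.0],[0.2,0.0,0.0,38.5,-0.0],'|'] 8
```

apply_moves(
  rows=[
    [0.2, 34, 16, 0, 0],
    [0.2, 34, 16, 0, 0],
    [0.2, 34, 16, 0, 0],
    [0.2, 34, 16, 0, 0],
    [0.2, 35, 16, 0, 0],
    [0.2, 0, 0, 30, 0],
    [0.2, 0, 0, 30, 0],
    [0.2, 0, 0, 0, 0],
    [0.2, 0, 0, 0, 0],
  ],
)

```text
t: 44.5
position: [0.6285, -0.1905, 0.3549]
eef_rot: [-3.141, -0.0, 1.433]
ft_force: [-0.3, -0.2, -0.6]
width: 0.601
```

```bash
python3 - <<'E'
from h import *
st();plan([(.6279,-.1929,.141,82)],g=.2)
E
```

```text
t 44.5 grasp [ 0.6285 -0.1905  0.1959] yaw 82.11 w 55.3 F [-0.3 -0.2 -0.6] q6 -0.27
[[0.2,-1.0,0.0,27.0,0.1],[0.2,-1.4,-0.2,27.9,0.0],'|'] 2
```

apply_moves(
  rows=[
    [0.2, -1, 0, 27, 0],
    [0.2, -1.5, 0, 26, 0],
    [0.2, 0, 0, 2, 0],
    [0.2, 0, 0, 0, 0],
    [-1, 0, 0, 0, 0],
    [-1, 0, 0, 0, 0],
    [-1, 0, 0, 0, 0],
    [-1, 0, 0, 0, 0],
    [-1, 0, 0, 0, 0],
    [-1, 0, 0, 0, 0],
    [-1, 0, -3.5, 0, 0],
    [-1, 0, 0, 0, 0],
  ],
  newtons=10,
)

```text
t: 45.7
position: [0.6244, -0.1938, 0.3004]
eef_rot: [3.139, 0.0, 1.431]
ft_force: [3.3, -0.0, 4.1]
width: 0.293
```

apply_moves(
  rows=[
    [-1, 0, 0, 0, 0],
    [-1, 0, 0, 0, 0],
  ],
)

```text
t: 45.9
position: [0.6245, -0.1938, 0.3004]
eef_rot: [3.139, 0.0, 1.432]
ft_force: [3.8, 0.4, 4.8]
width: 0.299
```

apply_moves(
  rows=[
    [-0.2, 0, 0, 0, 0],
    [0.1, 0, 0, 0, 0],
    [0.2, 0, 0, 0, 0],
    [0.2, 0, 0, 0, 0],
    [0.2, 0, 0, -25, 0],
    [0.2, 0, 0, -40, 0],
    [0.2, 0, 0, -40, 0],
    [0.2, -40, -20, -10, 0],
    [0.2, -45, -20, 0, 0],
    [0.2, -45, -20, 0, 0],
    [0.2, -45, -20, 0, 0],
    [0.2, -45, -20, 0, 0],
  ],
)

```text
t: 47.1
position: [0.4932, -0.3991, 0.4145]
eef_rot: [-3.141, -0.0, 1.432]
ft_force: [1.0, 0.1, -0.4]
width: 0.599
```

```bash
python3 - <<'E'
from h import *
st()
T=r.capture('top');S=r.capture('side')
a=cv2.resize(T[140:220,225:385],None,fx=5,fy=5,interpolation=2);b=cv2.resize(S[155:275,220:380],None,fx=5,fy=5,interpolation=2)[:,:800]
b=cv2.resize(b[20:],(600,int(580*.75)))
cv2.imwrite('pics/f.png',np.vstack([cv2.resize(a,(600,300)),b[:300]]))
E
```

```text
t 47.1 grasp [ 0.4932 -0.3991  0.2555] yaw 82.03 w 55.1 F [ 1.   0.1 -0.4] q6 -0.66
```

View pics/f.png

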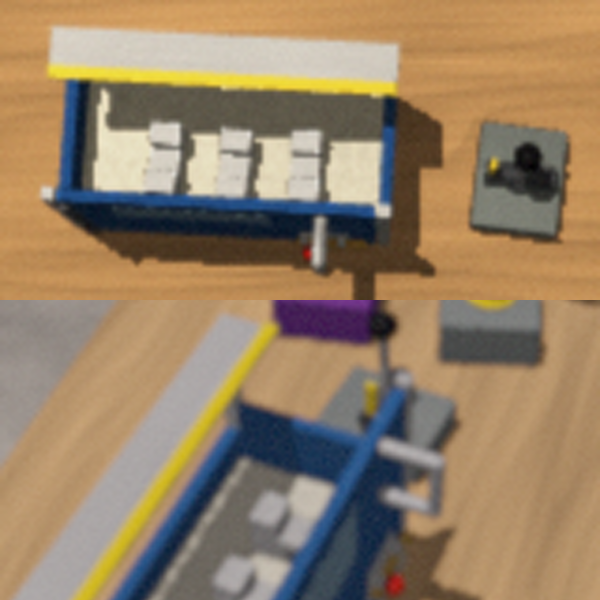

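The door is shut flush between its posts, three blocks sit flat on the shelf, the lever runs nearly parallel to the pointer, and the gripper is clear. Handing in.

```bash
python3 -c "
from workcell import r
print(r.job_done())"
```

```text
the job is handed in; nothing more can be done
None
```

The job is handed in after about 47 s of robot time. No verdict came back, so what follows is from my own last checks.

- **Door:** I swung the top half open to about 1.5 rad by its bar. After the blocks were in I shut it, with a light press of about 8 N at the stop. By arm position it reads 0 to within 0.01 rad, and the last picture shows it flush. The bottom half and bolt look untouched.
- **Blocks:** There were three. One was knocked aside during the run and I found it again by camera. The last picture shows all three flat and separate on the shelf.
- **Lamp knob:** I lifted the knob on the grey box 15.6 mm and held it for about a second. The wrist read 7.6 N, as the spring should give. Back down, the knob's pixel position matched its starting one.
- **Dimmer:** This is the least certain part. My readings of the pointer's lean from upright disagreed, from 0.03 to 0.09 rad. I set the lever between them at about 0.065 rad, so I expect an error under about 0.04 rad against the 0.09 allowed.
- **Bystanders:** I did not go near the pointer, spray can, file or gauge case, apart from working beside the pointer. I made no separate position check on the can, file or case at the end.

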